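# Weed the crossed test tile out of the sprung carrying rack

## Robot

A 7-joint arm with a two-finger parallel gripper is mounted at the origin on the work surface. World frame = base frame: x ahead of the robot, y to its left, z up, the work surface at z = 0. Lengths are in mm, angles in degrees, forces in N, time in s.
With the tool pointing down it reaches from about 400 to 750 mm from the base axis. Payload 19.5 kg.
Tool frame: the origin (TCP) lies at the very end of the fingers, on their centre line; the grasp point (between the pads) lies 19 mm behind it; z points along the fingers, x is the direction in which the jaws open and shut, and the axes are right-handed (so a half turn about z gives the same grasp; the last joint's range is limited). The gripper opens to 85 mm and grips with 20 to 120 N. Pads are 22 mm wide; open, the fingers measure 114 mm over their backs; the gripper's body (76 mm by 85 mm) begins 54 mm behind the grasp point. The pads swing forward as they close: fully open they stand 13 mm farther back than shut.
Start: joints at [71.293, 40.479, -1.581, 85.061, 1.261, 54.483, -4.326], TCP at [161.548, -551.81, 202.468] pointing down, gripper open.
Joint ranges: [-155.06, 155.06], [-18.47, 123.98], [-90, 86.84], [0, 140.48], [-83.41, 263.41], [0, 116], [-161.91, 161.91]. Speed limits (degrees/s): [108.29, 108.29, 147.25, 147.25, 172.46, 172.46, 172.46].

## Interface

Orientations are given as a 3x3 rotation matrix whose columns are the frame's x, y, z axes.
In Python, from bench import readout, imaging, order gives the robot as it stands. The module is installed in compiled form; this text tells all that it offers.
- The arm moves only by the tool move_arm, never from a script. Its argument "increments" is one flat list of numbers, 5 for each row, row after row: the opening in per cent of the stroke, from 0 (shut) to 100 (fully open), then the shift along the world's x, y, z in mm, then the turn about the world's z in degrees. In form: [claw, x, y, z, roll, claw, x, y, z, roll, ...]. A call has 1 to 10 rows; each row shifts and turns the commanded pose from where the row before left it; what a row does not reach is not made up. A row lasts 1/10 s, in which the tool goes at most 50 mm and 8.59 degrees, less where a joint would pass 70% of its speed; a pose out of reach is approached as far as the arm can. A call is refused whole if a number of a shift passes 50 or a number of a turn 8.59, either way. A call with a gripper value outside its range is refused whole. The fingers move at their own pace and stop on an object; the grip force is fixed at half the most. Time passes only in rows, so rows that do not move let the fingers close. It gives the time, the measured TCP pose, the force and the opening at its end, in the units of the state.
- readout.state(): the state, without advancing time (a new reading comes with each control period).
- imaging.camera(name): name is "scene" or "top"; returns the picture (480x640x3 uint8, blue, green, red); there is no depth.
- imaging.camera_params(name): a dict with "fx", "fy", "cx", "cy" (pixels), "R" (3x3) and "t" (3): a world point X has camera coordinates R X + t. Camera axes: x right, y down, z forward; pixel columns grow to the right and rows downward; lengths in mm; the calibration is good to about 2 mm. A picture is of the moment at which its call begins. camera_params takes no time and is no camera call.
- order.job_done(): hands the job in, once; it reports no verdict.
The state is a dict: "clock": time; "joint_pos": joint angles; "joint_velocities": joint speeds; "effort": joint torques, N m; "eef_pos": TCP position; "ee_rot": TCP orientation; "contact_force": force on the tool from outside, world axes, zero at the start; "wrist_torque": the same for the moment, N m; "grip_width": finger opening in mm.
Only numpy, scipy, OpenCV 4.12 (cv2) and the standard library are available. Lean on these libraries where they do the work, as an engineer would, in place of code of your own. Each camera call takes 0.05 s, during which the arm holds its last target. There are 200 camera calls.

## Task

Swing the rack's spring-loaded keeper bar clear of the test tiles by its red-knobbed pin and drop the pin in the plate's hole so that it stays open by itself, then turn over every tile and put the one with the red cross on its underside in the blue shard tub, leaving the good ones leaning in the rack with their undersides showing. Last, draw the pin up out of the hole and let the keeper back gently, not snapping, until it is fully shut over the tiles, with the pin left standing in the keeper; do not disturb the things standing around.

Things in the scene. Friction and masses are not known exactly. Their poses are not given: they have to be found in the camera images.
- rack: carrying rack for test tiles, fixed to the bench. Origin: on the bench under the tiles' top ends, mid-row. y along the row towards the keeper's pivot, x from the tiles' tops towards their feet, z up. Five places at y = -124, -62, 0, 62, 124 mm. A tile leans 30 degrees off upright: middle of its bottom end at x 48, z 20 mm, top end at x 0, z 103 mm, centre at x 24, z 62 mm.
- rest (a point): middle of the rack's 8 mm round rest bar, which runs along the row and touches a tile's lower side 51 mm up from its foot; above the bar that side is free for a finger. A tile's foot stands on a ledge 18 mm above the bench, 3 mm behind a red lip 14 mm tall; a tile is drawn out and put back along its own slope.
- keeper (a joint): sprung steel bracket on a vertical pivot (pivot): a flat bar 345 mm long, when shut 8 mm above the tiles' tops, and a short lever with a boss. 0 = shut; grows anticlockwise from above, the bar swinging out beyond the tiles' feet; 1.309 = boss over the hole; stop at 1.42. The spring always closes it: 0.25 N m at 0, 0.58 N m at 1.309 (2.5 to 6 N at the boss). Let go unpinned, it snaps shut.
- pivot (a point): point on the keeper's vertical pivot axis, 113 mm above the bench (at x 0, y 200 mm in the rack frame).
- boss (a point): centre of the top of the boss on the keeper's lever, 100 mm from the pivot axis (24 mm square, 24 mm tall, a 10.5 mm bore right through it); it moves with the keeper.
- hole (a point): centre of the mouth of the 13 mm hole through the 16 mm aluminium plate under the lever (plate top 112 mm above the bench, 1 mm below the boss), 100 mm from the pivot axis.
- pin_knob (a point): loose locking pin standing in the boss's bore: red round knob 30 mm across, 34 mm tall, on a 9 mm shank 39 mm long; 90 g. This point is on its axis, 18 mm above the knob's underside, 57 mm above the tip. Tip on the plate: knob 14 mm above the boss; dropped into the hole: knob on the boss. With its tip 25 mm above the plate it leaves the boss. It turns freely; its knob is the keeper's handle.
- pin_tip (a point): the lower tip of the pin's shank (tapered over the last 5 mm).
- tub: the blue shard tub, an open box, 200 mm (its x) by 160 mm (its y), 65 mm tall, walls and floor 5 mm; loose on the bench, 0.5 kg. Origin: centre of its underside.
- cross (a point): centre of the red cross painted on the underside of one of the tiles (tile_e); it cannot be seen until that tile is turned over.
- tile_a_c (a point): fired glaze test tile, 48 mm wide, 96 mm long, 8 mm thick, 80 g, one of three to five look-alikes (blue glazed face, bare buff underside). This point is the tile's centre. Tile axes: z runs up its long side, y across its width, x out of the glazed face. Its underside has only a short brown stroke. It may be absent.
- tile_b_c (a point): fired glaze test tile, 48 mm wide, 96 mm long, 8 mm thick, 80 g, one of three to five look-alikes (blue glazed face, bare buff underside). This point is the tile's centre. Tile axes: z runs up its long side, y across its width, x out of the glazed face. Its underside has only a short brown stroke. It may be absent.
- tile_c_c (a point): fired glaze test tile, 48 mm wide, 96 mm long, 8 mm thick, 80 g, one of three to five look-alikes (blue glazed face, bare buff underside). This point is the tile's centre. Tile axes: z runs up its long side, y across its width, x out of the glazed face. Its underside has only a short brown stroke. It may be absent.
- tile_d_c (a point): fired glaze test tile, 48 mm wide, 96 mm long, 8 mm thick, 80 g, one of three to five look-alikes (blue glazed face, bare buff underside). This point is the tile's centre. Tile axes: z runs up its long side, y across its width, x out of the glazed face. Its underside has only a short brown stroke. It may be absent.
- tile_e_c (a point): fired glaze test tile, 48 mm wide, 96 mm long, 8 mm thick, 80 g, one of three to five look-alikes (blue glazed face, bare buff underside). This point is the tile's centre. Tile axes: z runs up its long side, y across its width, x out of the glazed face. It bears the red cross on its underside.
- bowl: bisque bowl, 100 mm across, 45 mm tall; a bystander. Origin: centre of its underside.
- prop: square kiln prop, 38 x 38 x 64 mm, standing; a bystander. Origin: centre of its underside.
- jar: clear glaze jar with a white lid, 72 mm across, 120 mm tall; a bystander. Origin: centre of its underside.
- toolpot: clay pot 76 mm across, 95 mm tall, with modelling tools sticking up to 180 mm; a bystander. Origin: centre of its underside.
Mind the look-alikes: they are no part of the job. What is shaped like the part that bears tile_a_c but orange or yellow is not meant.

How it is judged:
By the outcome, as a careful person would: the job done as asked, in the order asked, and still so for the second after the job is handed in, with the robot touching nothing.
Of tile_a, tile_b, tile_c, tile_d only 2 to 4 are there at a start; the rules pass over those that are not, and their reading is None.
At some moment in a run one of tub may be knocked a few centimetres aside while the robot is not near it.
It also fails if it takes over 210 s, if anything falls off the work surface, if the arm or the gripper's body presses on something with over 40 N, if the wrist force passes 120 N, or if a joint passes its speed limit or range.

## Working session

There is one attempt and no reset: what is moved stays moved. The work goes in short steps, Python scripts to look and compute and a tool call to move; the robot and the scene stay as the last step left them, time stands still between calls to the robot, and variables do not carry over. Pictures are saved under pics/ and viewed, about 12 in all and at most 16, crops included, and the job is handed in when it is done.

Besides the shell and the picture viewer there is one more tool, called after "Emit:" as a command line: name --argument value ..., lists and objects as JSON in quotes. move_arm: Moves the arm, as the interface text tells. Its arguments: {"type":"object","properties":{"increments":{"type":"array"}},"required":["increments"]}

```bash
ls; mkdir -p pics; python3 - <<'E'
from bench import readout, imaging
import cv2
for n in("scene","top"):
    cv2.imwrite(f"pics/{n}0.png",imaging.camera(n)); print(n,imaging.camera_params(n))
print(readout.state())
E
```

```text
pics
scene {'fx': 495.6228984483217, 'fy': 495.6228984483217, 'cx': 315.17338588607157, 'cy': 239.24918085963156, 'R': array([[ 0.50791812,  0.86136639, -0.00819291],
       [ 0.6046048 , -0.36325708, -0.70887046],
       [-0.61357332,  0.35509468, -0.70529111]]), 't': array([-300.44882984, -213.10095984, 1400.20067985])}
top {'fx': 573.7917493711456, 'fy': 573.7917493711456, 'cx': 313.75231030704293, 'cy': 234.87885659127204, 'R': array([[-0.01239656, -0.99977074,  0.01745857],
       [-0.99583976,  0.01076774, -0.09048329],
       [ 0.09027455, -0.01850762, -0.99574493]]), 't': array([  25.56472391,  520.54870288, 1510.37300185])}
{'clock': 0.1, 'joint_pos': array([71.29188713, 40.50633196, -1.58500755, 85.08080488,  1.26078972,
       54.48293161, -4.32698739]), 'joint_velocities': array([ 0.06424706, -0.09599474,  0.1606546 , -0.14135589, -0.03698742,
       -0.04399167,  0.03547828]), 'effort': array([ 2.47592863e-03, -8.84290123e+01,  1.23700887e+00, -2.36454570e+01,
        1.70930108e-02,  5.04414769e-03,  4.27489238e-05]), 'eef_pos': array([ 161.51460351, -551.58306011,  202.11793794]), 'ee_rot': array([[ 2.80999329e-01, -9.59707929e-01, -2.59704455e-04],
       [-9.59707523e-01, -2.80999449e-01,  8.83674064e-04],
       [-9.21045815e-04,  9.28499891e-07, -9.99999576e-01]]), 'contact_force': array([-0.40432502, -1.04673152,  0.18874436]), 'wrist_torque': array([ 0.00821902,  0.02901595, -0.02156097]), 'grip_width': 85.04472443785659}
```

View pics/scene0.png

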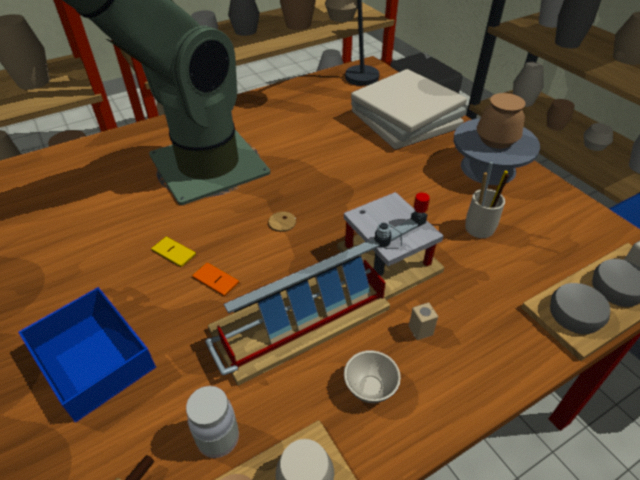

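View pics/top0.png

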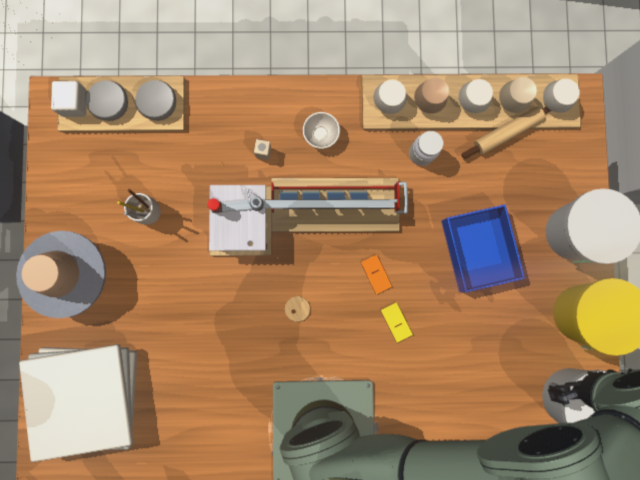

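```bash
cat > h.py <<'E'
from bench import readout, imaging
import cv2, numpy as np
P={n:imaging.camera_params(n) for n in("scene","top")}
def ray(n,u,v):
    p=P[n];R=np.array(p["R"]);t=np.array(p["t"])
    d=R.T@np.array([(u-p["cx"])/p["fx"],(v-p["cy"])/p["fy"],1]);return -R.T@t,d
def onz(n,u,v,z):
    c,d=ray(n,u,v);return c+d*(z-c[2])/d[2]
def tri(a,b):
    (c1,d1),(c2,d2)=ray("scene",*a),ray("top",*b)
    s=np.linalg.lstsq(np.c_[d1,-d2],c2-c1,rcond=None)[0]
    p,q=c1+s[0]*d1,c2+s[1]*d2;return (p+q)/2,np.linalg.norm(p-q)
def proj(n,X):
    p=P[n];x=np.array(p["R"])@X+np.array(p["t"]);return p["fx"]*x[0]/x[2]+p["cx"],p["fy"]*x[1]/x[2]+p["cy"]
def blobs(im,lo,hi,roi,amin=15):
    h=cv2.cvtColor(im,cv2.COLOR_BGR2HSV);x0,y0,x1,y1=roi
    m=cv2.inRange(h[y0:y1,x0:x1],lo,hi)
    n,l,s,c=cv2.connectedComponentsWithStats(m)
    return [(np.round(c[i]+[x0,y0],1),s[i]+[x0,y0,0,0,0]) for i in range(1,n) if s[i][4]>=amin]
def shot(n,f,roi,k):
    im=imaging.camera(n);x0,y0,x1,y1=roi
    cv2.imwrite("pics/"+f,cv2.resize(im[y0:y1,x0:x1],None,fx=k,fy=k,interpolation=cv2.INTER_CUBIC));return im
E
python3 - <<'E'
from h import *
s=cv2.imread("pics/scene0.png");t=cv2.imread("pics/top0.png")
print("knob s",blobs(s,(0,150,90),(6,255,255),(405,185,440,225)))
print("knob t",blobs(t,(0,150,90),(6,255,255),(200,190,230,220)))
print("red s",blobs(s,(0,150,50),(6,255,255),(200,240,400,370)))
print("red t",blobs(t,(0,150,50),(6,255,255),(265,170,415,235)))
print("tiles s",blobs(s,(95,60,60),(115,255,255),(200,240,400,370)))
print("tiles t",blobs(t,(95,60,30),(115,255,255),(265,170,415,235)))
print("tub t",blobs(t,(112,150,40),(125,255,255),(430,190,540,310)))
print("hole",onz("top",250,243,112), "pivot",onz("top",256,203,137))
print("bowl",onz("top",322,131,45),"prop",onz("top",262,148,64),"jar",onz("top",427,145,120),"pot",onz("top",139,203,95))
cv2.imwrite("pics/c1.png",np.vstack([cv2.resize(t[165:265,195:415],None,fx=3.6,fy=3.6,interpolation=2)[:300],cv2.resize(s[180:380,200:450],None,fx=3.168,fy=3.168/2*1,interpolation=2)[:300]]) if 0 else cv2.resize(t[170:260,200:415],None,fx=3.7,fy=3.7,interpolation=2))
E
```

```text
knob s [(array([422.6, 197.5]), array([416, 192,  14,  18, 115]))]
knob t [(array([213.4, 204.5]), array([207, 199,  14,  12, 121]))]
red s [(array([368.1, 264.9]), array([364, 261,   9,   8,  20])), (array([380.5, 278.6]), array([377, 275,   8,   9,  31])), (array([303.4, 330.9]), array([231, 293, 148,  74, 750])), (array([225.3, 341.6]), array([218, 327,  16,  30, 112]))]
red t [(array([272. , 186.5]), array([271, 183,   3,   9,  17])), (array([355.5, 189.6]), array([278, 182, 122,  28, 349]))]
tiles s [(array([355.6, 276.8]), array([343, 257,  26,  40, 671])), (array([330.7, 288.5]), array([317, 270,  28,  39, 701])), (array([302. , 301.8]), array([288, 282,  29,  41, 745])), (array([274.2, 314.6]), array([259, 295,  31,  41, 798]))]
tiles t [(array([288.3, 195.6]), array([280, 193,  17,   7,  99])), (array([310.7, 195.6]), array([303, 193,  17,   6,  96])), (array([335.7, 195.5]), array([328, 193,  17,   6,  98])), (array([358.6, 195.5]), array([351, 193,  17,   6,  95]))]
tub t [(array([482.3, 240.6]), array([ 447,  206,   74,   69, 1902]))]
hole [494.04133945 181.44152473 112.        ] pivot [591.51208353 164.019553   137.        ]
bowl [798.12415239  -5.64812227  45.        ] prop [748.36420392 153.75490977  64.        ] jar [ 738.95616956 -270.23081921  120.        ] pot [600.65078043 464.9621186   95.        ]
```

View pics/c1.png

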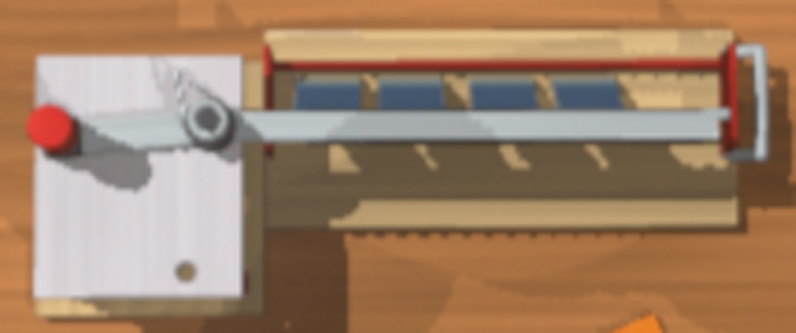

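```bash
python3 - <<'E'
from h import *
for n in P: print(n,-np.array(P[n]["R"]).T@P[n]["t"])
k=onz("top",213.3,204.4,184);h=onz("top",250.3,243.2,112)
print("knob",k,"tri",tri((422.6,197.5),(213.3,204.4)),"hole",h,np.linalg.norm((k-h)[:2]))
m=(k+h)/2;d=(h-k)[:2];L=np.linalg.norm(d);d/=L;nrm=np.array([-d[1],d[0]])
for s in(1,-1): print("piv",m[:2]+s*nrm*np.sqrt(1e4-L*L/4))
for z in(113,125,140,155): print("cap",z,onz("top",256,202.2,z))
# scene hole & bar end
print("bar end",onz("top",200+722/3.7,170+125/3.7,119))
# tiles: visible face bottom edge scene; lip ends
for u,v in((355.6,276.8),(330.7,288.5),(302,301.8),(274.2,314.6)): print("tile s @z62",onz("scene",u,v,58))
for u in(288.3,310.7,335.7,358.6): print("tile t",onz("top",u,195.6,60))
# lip top line z32
for c in((275,64),(720,64)): print("lip",onz("top",200+c[0]/3.7,170+c[1]/3.7,32))
for c in((447,206),(521,275)):print(c,onz("top",*c,65))
E
```

```text
scene [1140.57105045 -315.81772772  834.02656074]
top [ 382.35176303   47.90714087 1550.6008987 ]
knob [582.17638356 262.31306655 184.        ] tri (array([582.0344366 , 262.01189371, 181.46248591]), np.float64(1.6964994936257187)) hole [493.52964382 180.69118951 112.        ] 120.50051981876119
piv [591.91402621 162.78830423]
piv [483.79200116 280.21595183]
cap 113 [597.10163477 165.98416294 113.        ]
cap 125 [595.30906601 164.99854568 125.        ]
cap 140 [593.06835506 163.7665241  140.        ]
cap 155 [590.82764411 162.53450252 155.        ]
bar end [ 588.73190632 -185.13743323  119.        ]
tile s @z62 [602.90022944  90.58158054  58.        ]
tile s @z62 [602.96424919  30.1805678   58.        ]
tile s @z62 [602.63417337 -36.13446776  58.        ]
tile s @z62 [602.15360044 -97.39321689  58.        ]
tile t [621.66445369  85.69154604  60.        ]
tile t [621.10035027  26.93120121  60.        ]
tile t [620.46985236 -38.74518619  60.        ]
tile t [619.89146449 -98.99348406  60.        ]
lip [648.95713504 123.57081722  32.        ]
lip [ 645.94399217 -198.97336071   32.        ]
(447, 206) [ 589.30819652 -330.16794865   65.        ]
(521, 275) [ 406.46877696 -517.32327698   65.        ]
```

Emit:
move_arm --increments '[100, 34, 25, 8, 3.2, 100, 34, 25, 8, 3.2, 100, 34, 25, 8, 3.2, 100, 34, 25, 8, 3.2, 100, 34, 25, 8, 3.2, 100, 34, 25, 8, 3.2, 100, 34, 25, 8, 3.2, 100, 34, 25, 8, 3.2, 100, 34, 25, 8, 3.2, 100, 34, 25, 8, 3.2]'

```text
clock: 1.1
eef_pos: [502.7, -300.5, 282.7]
ee_rot: [[0.748, -0.663, -0.0], [-0.663, -0.748, 0.0], [-0.0, 0.0, -1.0]]
contact_force: [0.2, -0.9, 0.6]
grip_width: 85.7
```

Emit:
move_arm --increments '[100, 6, 43, 0, 3.2, 100, 6, 43, 0, 3.2, 100, 6, 43, 0, 3.2, 100, 6, 43, 0, 3.2, 100, 6, 43, 0, 3.2, 100, 6, 43, 0, 3.2, 100, 6, 43, 0, 3.2, 100, 6, 43, 0, 3.2, 100, 6, 43, 0, 3.2, 100, 6, 43, 0, 3.2]'

```text
clock: 2.1
eef_pos: [561.4, 129.9, 282.3]
ee_rot: [[0.986, -0.166, -0.0], [-0.166, -0.986, -0.0], [-0.0, 0.0, -1.0]]
contact_force: [-0.0, 0.3, -0.1]
grip_width: 85.2
```

Emit:
move_arm --increments '[100, 6, 43, 0, 3.2, 100, 6, 43, 0, 3.2, 100, 6, 43, 0, 3.2, 100, 0, 0, 0, 0, 100, 0, 0, 0, 0]'

```text
clock: 2.6
eef_pos: [579.3, 257.7, 281.7]
ee_rot: [[1.0, -0.0, -0.001], [-0.0, -1.0, -0.001], [-0.001, 0.001, -1.0]]
contact_force: [0.5, -1.1, 0.3]
grip_width: 85.4
```

```bash
cat > st.py <<'E'
from bench import readout
import numpy as np
s=readout.state();R=np.array(s["ee_rot"])
print("t",round(s["clock"],2),"pos",np.round(s["eef_pos"],1),"yaw",round(np.degrees(np.arctan2(R[1,0],R[0,0])),1),"F",np.round(s["contact_force"],1),"w",round(s["grip_width"],1),"j",np.round(s["joint_pos"],1))
E
python3 st.py
```

```text
t 2.6 pos [579.3 257.7 281.7] yaw -0.0 F [ 0.5 -1.1  0.3] w 85.4 j [-19.6  43.3 -18.   62.1  12.6  76.5 -36. ]
```

Emit:
move_arm --increments '[100, 3, 4, -30, 0, 100, 0, 0, -30, 0, 100, 0, 0, -30, 0, 100, 0, 0, -20, 0, 100, 0, 0, -18, 0, 100, 0, 0, 0, 0, 100, 0, 0, 0, 0]'

```text
clock: 3.3
eef_pos: [582.9, 260.4, 155.2]
ee_rot: [[1.0, -0.003, 0.0], [-0.003, -1.0, -0.0], [0.0, 0.0, -1.0]]
contact_force: [0.3, 1.2, 0.3]
grip_width: 85.9
```

```bash
python3 st.py; python3 - <<'E'
from h import *
a=shot("scene","a.png",(360,160,460,260),4);b=imaging.camera("top")
cv2.imwrite("pics/s1.png",np.hstack([cv2.imread("pics/a.png"),cv2.resize(b[160:260,180:280],None,fx=4,fy=4,interpolation=2)]))
E
```

```text
t 3.3 pos [582.9 260.4 155.2] yaw -0.2 F [0.3 1.2 0.3] w 85.9 j [-19.6  49.9 -17.   73.7  15.2  58.6 -38.9]
```

View pics/s1.png

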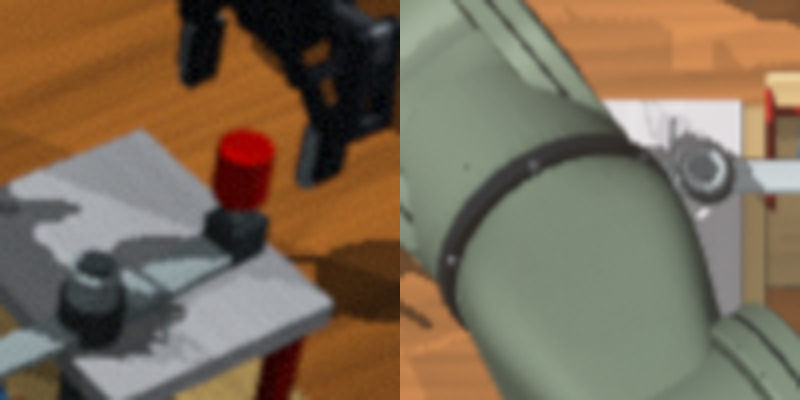

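```bash
python3 - <<'E'
from h import *
for X in((582.9,260.4,168),(626,260,168),(540,260,168),(582,262,185),(582,262,151)): print(X,proj("scene",np.array(X)))
print(blobs(cv2.imread("pics/a.png"),(0,150,90),(6,255,255),(0,0,400,400)))
E
```

```text
(582.9, 260.4, 168) (np.float64(421.72589146725204), np.float64(202.9942240812934))
(626, 260, 168) (np.float64(435.3751768773556), np.float64(215.139689544377))
(540, 260, 168) (np.float64(408.52965517839345), np.float64(191.64485713881885))
(582, 262, 185) (np.float64(423.26284641022903), np.float64(196.10869564169872))
(582, 262, 151) (np.float64(420.879565319943), np.float64(208.7148946696041))
[(array([249. , 155.2]), array([ 218,  130,   56,   78, 2071]))]
```

Emit:
move_arm --increments '[20, 0, 0, 0, 0, 20, 0, 0, 0, 0, 20, 0, 0, 0, 0, 20, 0, 0, 0, 0, 20, 0, 0, 0, 0, 20, 0, 0, 0, 0]'

```text
clock: 4.0
eef_pos: [582.7, 261.5, 155.0]
ee_rot: [[1.0, -0.001, 0.001], [-0.001, -1.0, 0.001], [0.001, -0.001, -1.0]]
contact_force: [-1.5, 0.1, 6.7]
grip_width: 17.3
```

```bash
python3 st.py; python3 - <<'E'
from h import *
a=shot("scene","a2.png",(360,160,460,260),6)
E
```

```text
t 4.0 pos [582.7 261.5 155. ] yaw -0.1 F [-1.5  0.1  6.7] w 17.3 j [-19.6  49.9 -17.   73.7  15.2  58.6 -38.9]
```

View pics/a2.png

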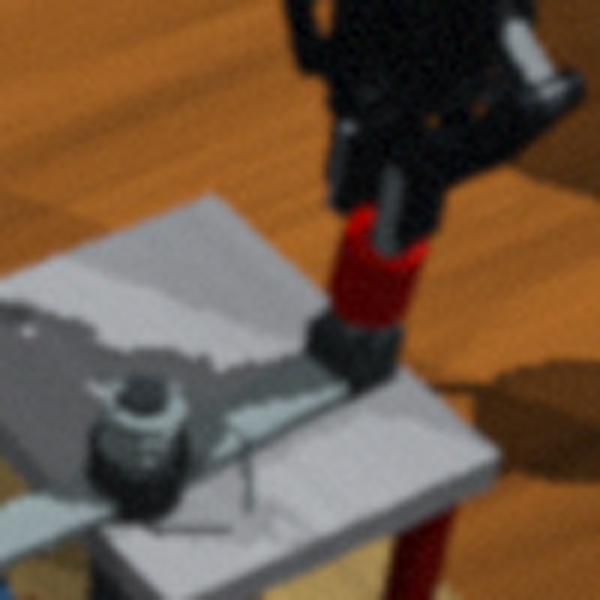

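Emit:
move_arm --increments '[100, 0, 0, 10, 0, 100, 0, 0, 0, 0, 100, 0, 0, 0, 0, 100, 0, 0, 0, 0, 100, 0, 0, -10, 0, 100, 0, 0, -10, 0, 100, 0, 0, -9, 0, 100, 0, 0, 0, 0, 100, 0, 0, 0, 0]'

```text
clock: 4.95
eef_pos: [582.5, 261.2, 135.2]
ee_rot: [[1.0, -0.001, -0.0], [-0.001, -1.0, -0.0], [-0.0, 0.0, -1.0]]
contact_force: [-0.2, -0.1, 0.0]
grip_width: 85.6
```

Emit:
move_arm --increments '[20, 0, 0, 0, 0, 20, 0, 0, 0, 0, 20, 0, 0, 0, 0, 20, 0, 0, 0, 0, 20, 0, 0, 0, 0, 20, 0, 0, 0, 0]'

```text
clock: 5.55
eef_pos: [582.5, 261.3, 135.7]
ee_rot: [[1.0, -0.001, -0.0], [-0.001, -1.0, 0.0], [-0.0, -0.0, -1.0]]
contact_force: [-1.8, -0.1, 6.5]
grip_width: 28.1
```

```bash
python3 st.py; python3 - <<'E'
from h import *
a=shot("scene","a3.png",(360,140,460,240),6)
E
```

```text
t 5.55 pos [582.5 261.3 135.7] yaw -0.1 F [-1.8 -0.1  6.5] w 28.1 j [-19.7  51.1 -16.8  75.   15.7  56.2 -39.3]
```

View pics/a3.png

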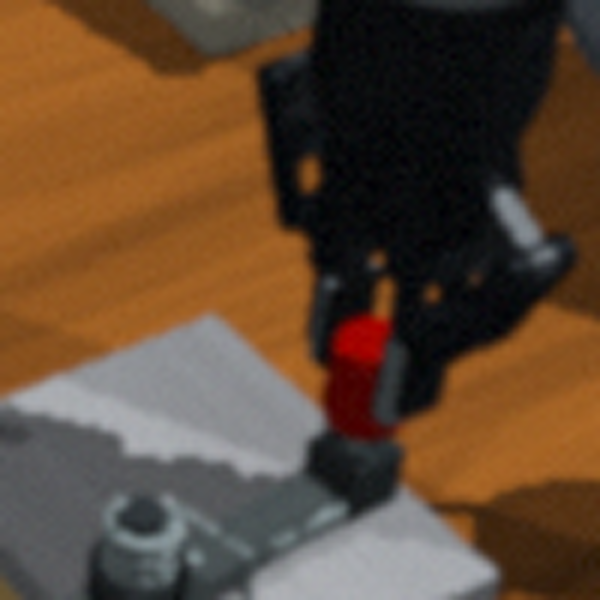

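```bash
python3 - <<'E'
import numpy as np
a=np.radians(np.linspace(95.5,169.8,21));p=np.c_[592+100*np.cos(a),162.9+100*np.sin(a)]
p[0]=[582.5,261.8];d=np.diff(np.round(p*2)/2,axis=0);print(p[-1],d.tolist())
E
```

```text
[493.5804392  180.60847403] [[-6.5, -0.5], [-6.5, -1.0], [-6.0, -2.0], [-6.5, -2.0], [-6.0, -2.5], [-5.5, -2.5], [-6.0, -3.5], [-5.0, -3.5], [-5.5, -4.0], [-5.0, -4.0], [-4.5, -4.5], [-4.0, -5.0], [-4.0, -5.0], [-4.0, -5.5], [-3.0, -5.5], [-3.0, -5.5], [-2.5, -6.0], [-2.5, -6.5], [-1.5, -6.0], [-1.5, -6.5]]
```

Emit:
move_arm --increments '[20, 0, 0, 2, 0, 20, 0, 0, 2, 0, 20, 0, 0, 0, 0]'

```text
clock: 5.9
eef_pos: [582.7, 261.2, 139.7]
ee_rot: [[1.0, -0.002, 0.0], [-0.002, -1.0, 0.0], [0.0, -0.0, -1.0]]
contact_force: [-0.8, 0.4, -1.1]
grip_width: 27.7
```

```bash
python3 st.py; python3 - <<'E'
from h import *
a=shot("scene","a4.png",(360,140,460,240),6)
print(blobs(a,(0,150,90),(6,255,255),(405,185,440,225)))
E
```

```text
t 5.9 pos [582.7 261.2 139.7] yaw -0.1 F [-0.8  0.4 -1.1] w 27.7 j [-19.7  50.9 -16.8  74.7  15.6  56.7 -39.3]
[(array([420.1, 195. ]), array([416, 191,   9,   9,  63]))]
```

Emit:
move_arm --increments '[20, -6.5, -0.5, 0, 0, 20, -6.5, -1, 0, 0, 20, -6, -2, 0, 0, 20, -6.5, -2, 0, 0, 20, -6, -2.5, 0, 0, 20, -5.5, -2.5, 0, 0, 20, -6, -3.5, 0, 0, 20, -5, -3.5, 0, 0, 20, -5.5, -4, 0, 0, 20, -5, -4, 0, 0]'

```text
clock: 6.95
eef_pos: [523.8, 235.5, 139.6]
ee_rot: [[1.0, -0.001, 0.0], [-0.001, -1.0, 0.0], [0.0, -0.0, -1.0]]
contact_force: [6.0, 1.3, -0.7]
grip_width: 28.1
```

Emit:
move_arm --increments '[20, -4.5, -4.5, 0, 0, 20, -4, -5, 0, 0, 20, -4, -5, 0, 0, 20, -4, -5.5, 0, 0, 20, -3, -5.5, 0, 0, 20, -3, -5.5, 0, 0, 20, -2.5, -6, 0, 0, 20, -2.5, -6.5, 0, 0, 20, -1.5, -6, 0, 0, 20, -1.5, -6.5, 0, 0]'

```text
clock: 7.95
eef_pos: [493.1, 180.5, 139.7]
ee_rot: [[1.0, -0.001, 0.0], [-0.001, -1.0, 0.002], [0.0, -0.002, -1.0]]
contact_force: [3.3, 5.2, -1.3]
grip_width: 27.9
```

```bash
python3 st.py; python3 - <<'E'
from h import *
a=shot("scene","a5.png",(290,130,450,250),5)
E
```

```text
t 7.95 pos [493.1 180.5 139.7] yaw -0.0 F [ 3.3  5.2 -1.3] w 27.9 j [-14.4  41.8 -16.8 100.   17.1  40.7 -40.2]
```

View pics/a5.png

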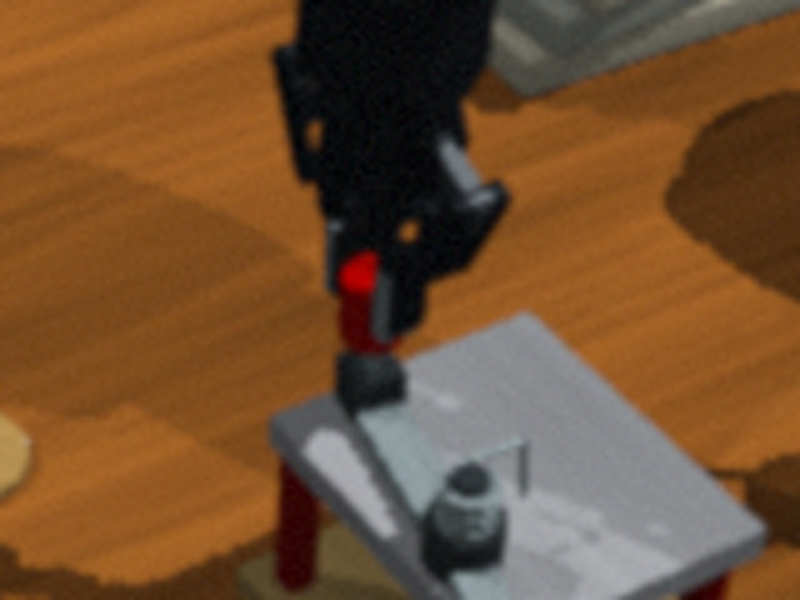

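Emit:
move_arm --increments '[20, 0, 0, -3, 0, 20, 0, 0, -3, 0, 20, 0, 0, -2, 0, 20, 0, 0, -2, 0, 20, 0, 0, 0, 0]'

```text
clock: 8.5
eef_pos: [492.8, 180.6, 129.3]
ee_rot: [[1.0, -0.001, -0.001], [-0.001, -1.0, 0.001], [-0.001, -0.001, -1.0]]
contact_force: [-0.6, 5.3, -1.0]
grip_width: 27.9
```

Emit:
move_arm --increments '[20, 0, 0, -3, 0, 20, 0, 0, -3, 0, 20, 0, 0, -2, 0, 20, 0, 0, 0, 0]'

```text
clock: 8.9
eef_pos: [492.7, 181.2, 122.2]
ee_rot: [[1.0, -0.0, -0.0], [-0.0, -1.0, 0.002], [-0.0, -0.002, -1.0]]
contact_force: [-6.3, 5.9, 17.5]
grip_width: 28.0
```

Emit:
move_arm --increments '[100, 0, 0, 0, 0, 100, 0, 0, 0, 0, 100, 0, 0, 0, 0, 100, 0, 0, 0, 0, 100, 0, 0, 20, 0, 100, 0, 0, 30, 0, 100, 0, 0, 35, 0, 100, 25, -15, 20, 0, 100, 25, -15, 0, 0, 100, 25, -20, 0, 0]'

```text
clock: 9.9
eef_pos: [569.4, 129.5, 227.1]
ee_rot: [[1.0, -0.001, 0.001], [-0.001, -1.0, 0.0], [0.001, -0.0, -1.0]]
contact_force: [0.4, -0.4, -0.8]
grip_width: 85.0
```

Emit:
move_arm --increments '[100, 25, -20, 0, 0, 100, 24, -24, 0, 0, 100, 0, 0, 0, 0, 100, 0, 0, 0, 0]'

```text
clock: 10.3
eef_pos: [617.4, 85.4, 225.9]
ee_rot: [[1.0, -0.002, -0.001], [-0.002, -1.0, 0.0], [-0.001, -0.0, -1.0]]
contact_force: [0.3, 0.7, 0.1]
grip_width: 85.7
```

```bash
python3 st.py; python3 - <<'E'
from h import *
a=shot("scene","a6.png",(200,130,460,325),3)
E
```

```text
t 10.3 pos [617.4  85.4 225.9] yaw -0.1 F [0.3 0.7 0.1] w 85.7 j [ -2.3  44.6 -19.5  71.2  14.7  66.6 -22.5]
```

View pics/a6.png

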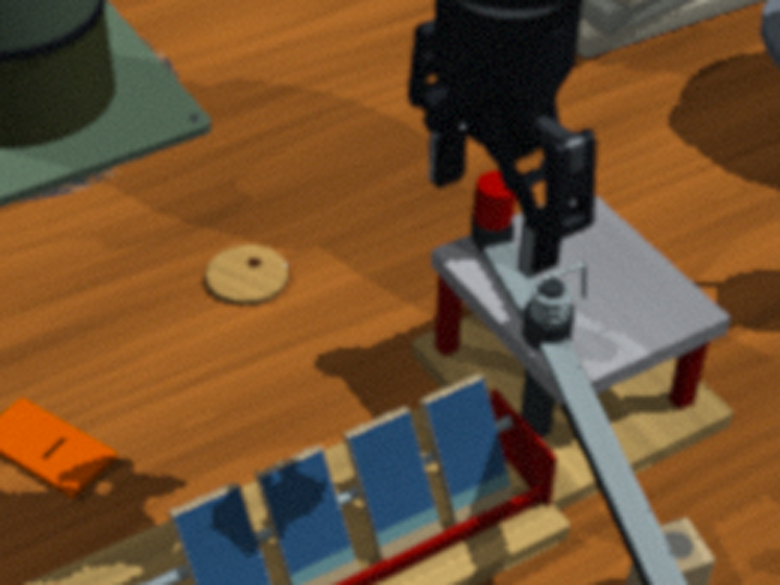

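```bash
python3 - <<'E'
from h import *
for z in (226,239,250,260): print(z,[np.round(proj("scene",np.array([617.4+d,85.4,z])),1) for d in(-43,0,43)])
t=cv2.imread("pics/a6.png")
O=np.array([590.2,-37.2]);X=np.array([1,-.009]);Y=np.array([.009,1])
for y in(124,62,0,-62):
  print(y,[np.round(proj("scene",np.r_[O+x*X+yy*Y,z]),0).tolist() for x,z,yy in((0,103,y-24),(0,103,y+24),(51,22,y-24))])
E
```

```text
226 [array([349.2, 208.5]), array([362.3, 222. ]), array([376.2, 236.4])]
239 [array([349.5, 203.1]), array([362.7, 216.7]), array([376.8, 231. ])]
250 [array([349.7, 198.5]), array([363.1, 212. ]), array([377.3, 226.4])]
260 [array([349.9, 194.3]), array([363.4, 207.8]), array([377.8, 222.1])]
124 [[342.0, 264.0], [362.0, 255.0], [354.0, 306.0]]
62 [[315.0, 276.0], [336.0, 266.0], [328.0, 319.0]]
0 [[287.0, 288.0], [309.0, 278.0], [301.0, 332.0]]
-62 [[257.0, 301.0], [280.0, 291.0], [272.0, 346.0]]
```

Emit:
move_arm --increments '[100, 0, 1, -40, 0, 100, 0, 0, -40, 0, 100, 0, 0, -40, 0, 100, 0, 0, -30, 0, 100, 0, 0, -15, 0, 100, 0, 0, -9, 0, 100, 0, 0, 0, 0]'

```text
clock: 11.05
eef_pos: [617.5, 87.1, 52.6]
ee_rot: [[1.0, -0.001, -0.0], [-0.001, -1.0, 0.0], [-0.0, -0.0, -1.0]]
contact_force: [-0.3, 0.1, 0.8]
grip_width: 85.2
```

```bash
python3 st.py; python3 - <<'E'
from h import *
a=shot("scene","a7.png",(240,170,440,320),4)
E
```

```text
t 11.05 pos [617.5  87.1  52.6] yaw -0.1 F [-0.3  0.1  0.8] w 85.2 j [ -3.4  56.1 -16.3  82.4  19.5  44.3 -27. ]
```

View pics/a7.png

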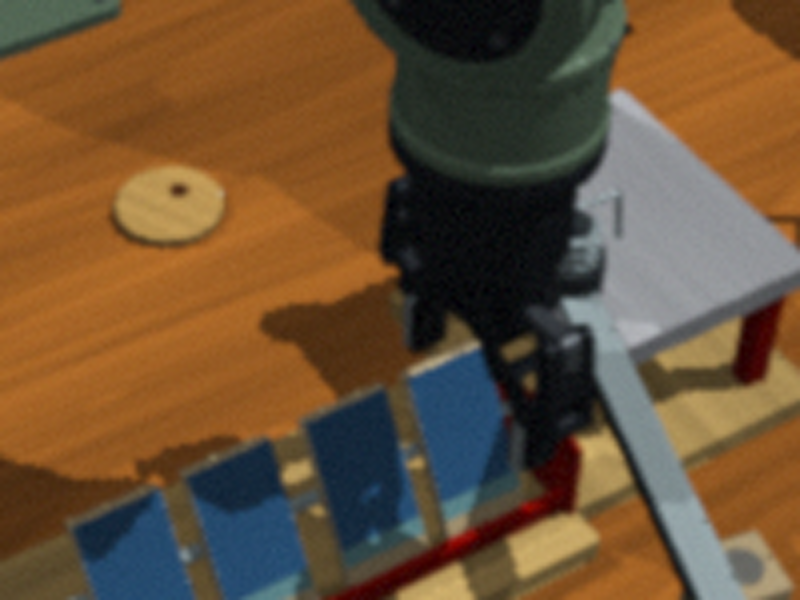

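Emit:
move_arm --increments '[60, 0, 0, 0, 0, 45, 0, 0, 0, 0, 40, 0, 0, 0, 0, 35, 0, 0, 0, 0, 30, 0, 0, 0, 0, 25, 0, 0, 0, 0, 20, 0, 0, 0, 0, 15, 0, 0, 0, 0, 10, 0, 0, 0, 0, 5, 0, 0, 0, 0]'

```text
clock: 12.1
eef_pos: [617.9, 86.8, 53.1]
ee_rot: [[1.0, -0.002, 0.001], [-0.002, -1.0, 0.0], [0.001, -0.0, -1.0]]
contact_force: [0.4, -0.1, 11.0]
grip_width: 7.2
```

Emit:
move_arm --increments '[0, 0, 0, 0, 0, 0, 0, 0, 0, 0, 0, 0, 0, 0, 0]'

```text
clock: 12.4
eef_pos: [617.9, 86.8, 53.1]
ee_rot: [[1.0, -0.002, 0.001], [-0.002, -1.0, 0.0], [0.001, -0.0, -1.0]]
contact_force: [-0.1, 0.3, 10.0]
grip_width: 7.4
```

```bash
python3 st.py; python3 - <<'E'
from h import *
a=shot("scene","a8.png",(240,170,440,320),4)
E
```

```text
t 12.4 pos [617.9  86.8  53.1] yaw -0.1 F [-0.1  0.3 10. ] w 7.4 j [ -3.4  56.1 -16.3  82.4  19.5  44.3 -27. ]
```

View pics/a8.png

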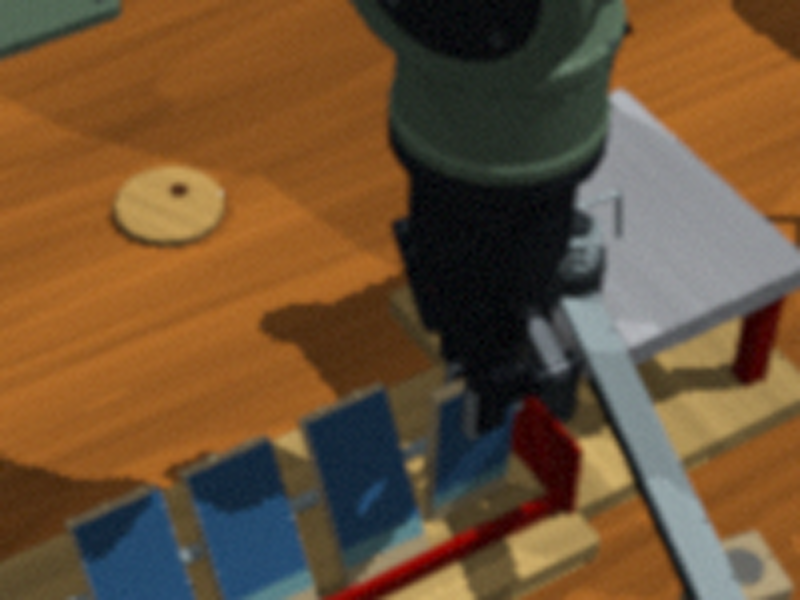

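```bash
python3 - <<'E'
from h import *
for z in (10,18,26,34): print(z,[np.round(proj("scene",np.array([621.9,86.8+d,z])),1) for d in(-24,24)])
E
```

```text
10 [array([348.5, 303. ]), array([367.4, 293.8])]
18 [array([348.6, 300.6]), array([367.7, 291.4])]
26 [array([348.8, 298.2]), array([367.9, 288.9])]
34 [array([348.9, 295.8]), array([368.2, 286.5])]
```

Emit:
move_arm --increments '[0, 0, 0, 10, 0, 0, 0, 0, 20, 0, 0, 0, 0, 35, 0, 0, 0, 0, 35, 0, 0, 0, 0, 30, 0, 0, 0, 0, 0, 0]'

```text
clock: 13.05
eef_pos: [618.7, 87.1, 186.6]
ee_rot: [[1.0, -0.002, 0.005], [-0.002, -1.0, 0.001], [0.005, -0.001, -1.0]]
contact_force: [0.7, 0.4, -0.5]
grip_width: 7.2
```

Emit:
move_arm --increments '[0, 0, 0, 0, 8, 0, 0, 0, 0, 8, 0, 0, 0, 0, 8, 0, 0, 0, 0, 8, 0, 0, 0, 0, 8, 0, 0, 0, 0, 8, 0, 0, 0, 0, 8, 0, 0, 0, 0, 8, 0, 0, 0, 0, 8, 0, 0, 0, 0, 8]'

```text
clock: 14.05
eef_pos: [617.1, 86.5, 182.1]
ee_rot: [[0.169, 0.986, -0.001], [0.986, -0.169, -0.0], [-0.001, -0.001, -1.0]]
contact_force: [0.8, -0.4, -0.7]
grip_width: 7.2
```

```bash
python3 st.py
```

```text
t 14.05 pos [617.1  86.5 182.1] yaw 80.3 F [ 0.8 -0.4 -0.7] w 7.2 j [  6.4  50.2 -40.5  74.9  32.9  66.6  43.6]
```

Emit:
move_arm --increments '[0, 0, 0, 0, 8.5, 0, 0, 0, 0, 8.5, 0, 0, 0, 0, 8.5, 0, 0, 0, 0, 8.5, 0, 0, 0, 0, 8.5, 0, 0, 0, 0, 8.5, 0, 0, 0, 0, 8.5, 0, 0, 0, 0, 8.5, 0, 0, 0, 0, 8.5, 0, 0, 0, 0, 8.5]'

```text
clock: 15.05
eef_pos: [617.2, 86.5, 182.1]
ee_rot: [[-0.967, 0.254, -0.001], [0.254, 0.967, -0.0], [0.001, -0.001, -1.0]]
contact_force: [0.2, -0.7, -0.4]
grip_width: 7.0
```

Emit:
move_arm --increments '[0, 0, 0, 0, 8, 0, 0, 0, 0, 7, 0, 0, 0, 0, 0, 0, 0, 0, 0, 0]'

```text
clock: 15.45
eef_pos: [617.3, 86.6, 182.2]
ee_rot: [[-1.0, 0.005, -0.0], [0.005, 1.0, -0.0], [0.0, -0.0, -1.0]]
contact_force: [-0.6, 0.7, -1.2]
grip_width: 7.0
```

```bash
python3 st.py; python3 - <<'E'
from h import *
a=shot("scene","a9.png",(270,150,430,330),1); 
b=cv2.resize(a[150:330,270:430],None,fx=3.3,fy=3.3,interpolation=2); cv2.imwrite("pics/a9.png",b)
E
```

```text
t 15.45 pos [617.3  86.6 182.2] yaw 179.7 F [-0.6  0.7 -1.2] w 7.0 j [ 13.6  56.7 -63.3  74.6  49.9  77.5 131.5]
```

View pics/a9.png

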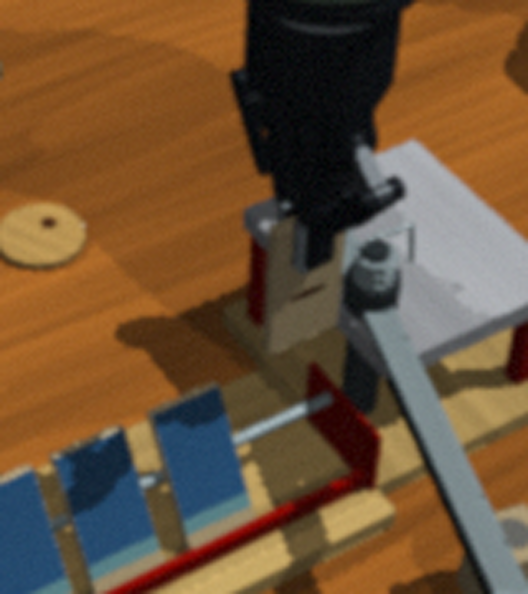

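```bash
cat > foot.py <<'E'
from h import *
def foot(u,v,X,n="scene"):
    # height where the pixel's ray crosses plane x=X
    c,d=ray(n,u,v);p=c+d*(X-c[0])/d[0];return np.round(p,1)
E
python3 - <<'E'
from foot import *
print(foot(351.2,256.7,621.3),foot(373.6,249.4,621.3))
# auto: buff column profile
im=cv2.imread("pics/a9.png");x=int((360-270)*3.3);print([tuple(im[y,x]) for y in range(325,365,4)])
for z in(18,22):print(proj("scene",np.array([621.3,86.6,z])))
E
```

```text
[621.3  62.8 150.7] [621.3 115.1 142.6]
[(np.uint8(65), np.uint8(89), np.uint8(98)), (np.uint8(67), np.uint8(90), np.uint8(98)), (np.uint8(68), np.uint8(90), np.uint8(100)), (np.uint8(68), np.uint8(90), np.uint8(98)), (np.uint8(58), np.uint8(79), np.uint8(90)), (np.uint8(45), np.uint8(66), np.uint8(79)), (np.uint8(42), np.uint8(67), np.uint8(83)), (np.uint8(41), np.uint8(67), np.uint8(81)), (np.uint8(38), np.uint8(63), np.uint8(75)), (np.uint8(39), np.uint8(63), np.uint8(75))]
(np.float64(357.9794310443059), np.float64(295.797650855039))
(np.float64(358.0804929868426), np.float64(294.5930770261307))
```

Emit:
move_arm --increments '[0, 11, 0, -20, 0, 0, 11, 0, -35, 0, 0, 0, 0, -35, 0, 0, 0, 0, -25, 0, 0, 0, 0, -7, 0, 0, 0, 0, -3, 0, 0, 0, 0, 0, 0]'

```text
clock: 16.2
eef_pos: [639.5, 86.8, 58.3]
ee_rot: [[-1.0, 0.002, 0.0], [0.002, 1.0, 0.0], [-0.0, 0.0, -1.0]]
contact_force: [-3.5, 0.2, -2.7]
grip_width: 7.3
```

Emit:
move_arm --increments '[0, 0, 0, -2, 0, 0, 0, 0, -2, 0, 0, 0, 0, 0, 0]'

```text
clock: 16.5
eef_pos: [639.6, 86.8, 53.8]
ee_rot: [[-1.0, 0.002, 0.0], [0.002, 1.0, 0.0], [-0.0, 0.0, -1.0]]
contact_force: [-3.8, -0.2, 1.8]
grip_width: 7.2
```

```bash
python3 st.py
```

```text
t 16.5 pos [639.6  86.8  53.8] yaw 179.9 F [-3.8 -0.2  1.8] w 7.2 j [ 12.1  67.  -58.7  76.4  57.9  68.1 128.5]
```

Emit:
move_arm --increments '[0, -2, 0, 0, 0, 0, -1, 0, -1, 0, 0, 0, 0, -1, 0, 0, 0, 0, 0, 0]'

```text
clock: 16.9
eef_pos: [637.4, 86.8, 53.0]
ee_rot: [[-1.0, 0.002, 0.003], [0.002, 1.0, 0.0], [-0.003, 0.0, -1.0]]
contact_force: [-3.2, -1.2, 19.3]
grip_width: 7.0
```

Emit:
move_arm --increments '[42, 0, 0, 0.5, 0, 42, 0, 0, 0, 0, 42, 0, 0, 0, 0, 42, -4, 0, 0, 0, 42, -4, 0, 0, 0, 42, -4, 0, 0, 0, 42, -4, 0, 0, 0, 42, -4, 0, 0, 0, 42, -4, 0, 0, 0, 42, -4, 0, 0, 0]'

```text
clock: 17.9
eef_pos: [608.2, 86.7, 52.0]
ee_rot: [[-1.0, 0.001, 0.0], [0.001, 1.0, -0.0], [-0.0, -0.0, -1.0]]
contact_force: [0.2, -0.6, -0.3]
grip_width: 35.9
```

Emit:
move_arm --increments '[42, -4, 0, 0, 0, 42, -4, 0, 0, 0, 42, -4, 0, 0, 0, 42, -2, 0, 0, 0, 42, 0, 0, 0, 0]'

```text
clock: 18.4
eef_pos: [594.4, 86.7, 52.0]
ee_rot: [[-1.0, 0.001, 0.0], [0.001, 1.0, -0.0], [-0.0, -0.0, -1.0]]
contact_force: [0.6, 0.9, 0.7]
grip_width: 36.1
```

```bash
python3 st.py; python3 - <<'E'
from h import *
a=shot("scene","b1.png",(270,170,420,320),4)
E
```

```text
t 18.4 pos [594.4  86.7  52. ] yaw 179.9 F [0.6 0.9 0.7] w 36.1 j [ 13.7  64.5 -58.4  87.1  59.5  63.2 121.3]
```

View pics/b1.png

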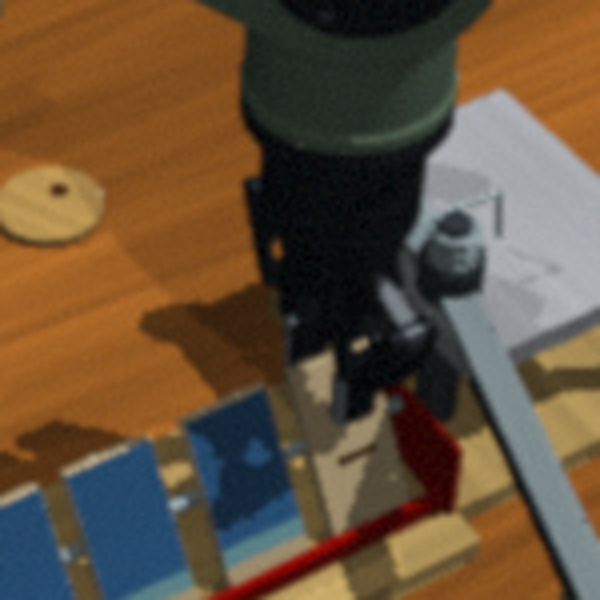

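Emit:
move_arm --increments '[100, 0, 0, 0, 0, 100, 0, 0, 0, 0, 100, 0, 0, 0, 0, 100, 0, 0, 30, 0, 100, 0, 0, 30, 0, 100, 11, -31, 0, 0, 100, 11.5, -31, 0, 0, 100, 0, 0, 0, 0, 100, 0, 0, -25, 0, 100, 0, 0, -25, 0]'

```text
clock: 19.45
eef_pos: [617.2, 24.8, 61.6]
ee_rot: [[-1.0, 0.002, 0.001], [0.002, 1.0, 0.0], [-0.001, 0.0, -1.0]]
contact_force: [0.7, -0.0, -0.9]
grip_width: 85.3
```

Emit:
move_arm --increments '[100, 0, 0, -10, 0, 100, 0, 0, 0, 0, 60, 0, 0, 0, 0, 45, 0, 0, 0, 0, 38, 0, 0, 0, 0, 32, 0, 0, 0, 0, 26, 0, 0, 0, 0, 20, 0, 0, 0, 0, 12, 0, 0, 0, 0, 5, 0, 0, 0, 0]'

```text
clock: 20.45
eef_pos: [618.0, 24.9, 52.7]
ee_rot: [[-1.0, 0.002, 0.002], [0.002, 1.0, 0.001], [-0.002, 0.001, -1.0]]
contact_force: [3.1, 0.6, 6.8]
grip_width: 7.2
```

Emit:
move_arm --increments '[0, 0, 0, 0, 0, 0, 0, 0, 0, 0, 0, 0, 0, 0, 0]'

```text
clock: 20.75
eef_pos: [618.0, 24.9, 52.8]
ee_rot: [[-1.0, 0.002, 0.002], [0.002, 1.0, 0.001], [-0.002, 0.001, -1.0]]
contact_force: [3.6, 0.9, 7.3]
grip_width: 7.2
```

```bash
python3 st.py
```

```text
t 20.75 pos [618.   24.9  52.8] yaw 179.9 F [3.6 0.9 7.3] w 7.2 j [ 19.1  65.6 -58.9  83.2  59.2  65.2 129.6]
```

Emit:
move_arm --increments '[0, 0, 0, 10, 0, 0, 0, 0, 20, 0, 0, 0, 0, 35, 0, 0, 0, 0, 35, 0, 0, 0, 0, 30, 0, 0, 0, 0, 0, -8.5, 0, 0, 0, 0, -8.5, 0, 0, 0, 0, -8.5, 0, 0, 0, 0, -8.5, 0, 0, 0, 0, -8.5]'

```text
clock: 21.75
eef_pos: [616.9, 25.0, 183.5]
ee_rot: [[-0.732, 0.681, 0.001], [0.681, 0.732, 0.001], [-0.0, 0.001, -1.0]]
contact_force: [0.3, -0.2, -0.3]
grip_width: 6.9
```

Emit:
move_arm --increments '[0, 0, 0, 0, -8.5, 0, 0, 0, 0, -8.5, 0, 0, 0, 0, -8.5, 0, 0, 0, 0, -8.5, 0, 0, 0, 0, -8.5, 0, 0, 0, 0, -8.5, 0, 0, 0, 0, -8.5, 0, 0, 0, 0, -8.5, 0, 0, 0, 0, -8.5, 0, 0, 0, 0, -8.5]'

```text
clock: 22.75
eef_pos: [617.0, 25.3, 183.5]
ee_rot: [[0.614, 0.789, 0.001], [0.789, -0.614, 0.001], [0.001, -0.0, -1.0]]
contact_force: [-1.1, 0.7, -0.7]
grip_width: 7.1
```

Emit:
move_arm --increments '[0, 0, 0, 0, -8.5, 0, 0, 0, 0, -8.5, 0, 0, 0, 0, -8.5, 0, 0, 0, 0, -8.5, 0, 0, 0, 0, -8.5, 0, 0, 0, 0, -8.5, 0, 0, 0, 0, -1.4, 0, 0, 0, 0, 0]'

```text
clock: 23.55
eef_pos: [617.0, 25.2, 182.9]
ee_rot: [[1.0, 0.004, 0.001], [0.004, -1.0, 0.001], [0.001, -0.001, -1.0]]
contact_force: [0.0, -0.0, -2.0]
grip_width: 7.3
```

```bash
python3 st.py; cat > red.py <<'E'
from h import *
import sys
a=imaging.camera("scene");cv2.imwrite("pics/"+sys.argv[1]+".png",a)
s=readout.state()["eef_pos"]
u,v=proj("scene",np.array([s[0]+4,s[1],s[2]+16]));u,v=int(u),int(v)
f=cv2.cvtColor(a,cv2.COLOR_BGR2HSV)[v-30:v+30,u-25:u+25]
print((u,v),"red px",int((((f[...,0]<6)|(f[...,0]>172))&(f[...,1]>130)).sum()),"blue px",int(((abs(f[...,0].astype(int)-105)<10)&(f[...,1]>80)).sum()),blobs(a,(0,130,50),(6,255,255),(u-25,v-30,u+25,v+30),5))
E
python3 red.py t2
```

```text
t 23.55 pos [617.   25.2 182.9] yaw 0.2 F [ 0. -0. -2.] w 7.3 j [  3.8  46.4 -19.9  76.7  16.6  59.7 -18.6]
(334, 246) red px 121 blue px 89 [(array([348. , 237.7]), array([345, 231,   9,  17,  60])), (array([351.6, 242.7]), array([351, 239,   2,   8,  10]))]
```

```bash
python3 - <<'E'
from h import *
a=cv2.imread("pics/t2.png");r=a[232:268:4,322:346:3]
h=cv2.cvtColor(a,cv2.COLOR_BGR2HSV)
for v in range(228,270,4): print(v,[tuple(int(k) for k in h[v,u]) for u in range(320,348,4)])
E
```

```text
228 [(15, 194, 150), (15, 157, 112), (20, 80, 83), (95, 90, 17), (90, 128, 8), (100, 70, 11), (107, 143, 16)]
232 [(15, 145, 116), (19, 81, 95), (20, 94, 65), (98, 38, 53), (138, 80, 16), (105, 139, 11), (12, 130, 57)]
236 [(15, 151, 105), (20, 79, 71), (18, 72, 64), (96, 24, 53), (132, 142, 9), (105, 109, 14), (17, 106, 87)]
240 [(15, 154, 111), (21, 92, 72), (20, 71, 65), (90, 38, 47), (115, 90, 17), (38, 36, 28), (16, 102, 85)]
244 [(15, 143, 109), (19, 83, 74), (18, 80, 73), (30, 13, 60), (20, 84, 88), (20, 85, 99), (15, 105, 85)]
248 [(17, 123, 77), (21, 85, 69), (20, 81, 72), (20, 80, 73), (18, 105, 78), (21, 85, 99), (21, 110, 93)]
252 [(17, 124, 74), (21, 90, 68), (15, 79, 58), (18, 91, 73), (19, 81, 94), (19, 83, 98), (19, 111, 85)]
256 [(14, 123, 79), (21, 96, 72), (19, 82, 96), (17, 88, 99), (19, 90, 99), (20, 85, 99), (17, 142, 81)]
260 [(18, 116, 75), (19, 75, 98), (21, 84, 97), (19, 85, 99), (20, 83, 95), (20, 97, 95), (16, 133, 113)]
264 [(16, 141, 92), (18, 83, 95), (19, 79, 97), (17, 90, 105), (14, 175, 89), (14, 171, 79), (19, 81, 155)]
268 [(14, 182, 129), (17, 104, 98), (14, 187, 83), (17, 158, 108), (19, 136, 90), (19, 135, 89), (19, 84, 128)]
```

Emit:
move_arm --increments '[0, 10, -0.5, -20, 0, 0, 10, 0, -35, 0, 0, 0, 0, -35, 0, 0, 0, 0, -25, 0, 0, 0, 0, -8, 0, 0, 0, 0, -3, 0, 0, 0, 0, -2, 0, 0, 0, 0, -2, 0, 0, 0, 0, 0, 0]'

```text
clock: 24.5
eef_pos: [637.5, 24.3, 52.8]
ee_rot: [[1.0, 0.001, 0.001], [0.001, -1.0, 0.0], [0.001, -0.0, -1.0]]
contact_force: [0.6, 0.9, 0.0]
grip_width: 7.3
```

```bash
python3 st.py
```

```text
t 24.5 pos [637.5  24.3  52.8] yaw 0.0 F [0.6 0.9 0. ] w 7.3 j [  2.7  57.3 -17.4  79.   20.2  46.7 -21. ]
```

Emit:
move_arm --increments '[0, 0, 0, -1, 0, 0, 0, 0, -1, 0, 0, 0, 0, 0, 0]'

```text
clock: 24.8
eef_pos: [638.0, 24.3, 52.6]
ee_rot: [[1.0, 0.0, 0.003], [0.0, -1.0, 0.0], [0.003, -0.0, -1.0]]
contact_force: [-6.5, -0.8, 31.0]
grip_width: 7.2
```

Emit:
move_arm --increments '[0, 0, 0, 1.5, 0, 42, 0, 0, 0, 0, 42, 0, 0, 0, 0, 42, 0, 0, 0, 0, 42, -4, 0, 0, 0, 42, -4, 0, 0, 0, 42, -4, 0, 0, 0, 42, -4, 0, 0, 0, 42, -4, 0, 0, 0, 42, -4, 0, 0, 0]'

```text
clock: 25.8
eef_pos: [612.7, 24.2, 51.5]
ee_rot: [[1.0, 0.0, -0.0], [0.0, -1.0, 0.0], [-0.0, -0.0, -1.0]]
contact_force: [-0.6, -0.3, 0.4]
grip_width: 35.7
```

Emit:
move_arm --increments '[42, -4, 0, 0, 0, 42, -4, 0, 0, 0, 42, -4, 0, 0, 0, 42, -4, 0, 0, 0, 42, -3, 0, 0, 0, 42, 0, 0, 0, 0, 100, 0, 0, 0, 0, 100, 0, 0, 0, 0, 100, 0, 0, 0, 0, 100, 0, 0, 30, 0]'

```text
clock: 26.8
eef_pos: [592.5, 24.0, 79.1]
ee_rot: [[1.0, 0.001, -0.005], [0.001, -1.0, -0.0], [-0.005, 0.0, -1.0]]
contact_force: [-0.3, 0.2, 0.9]
grip_width: 85.2
```

Emit:
move_arm --increments '[100, 0, 0, 30, 0, 100, 11, -31, 0, 0, 100, 11, -31, 0, 0, 100, 0, 0, 0, 0]'

```text
clock: 27.2
eef_pos: [616.8, -42.8, 111.3]
ee_rot: [[1.0, -0.005, 0.0], [-0.005, -1.0, -0.003], [0.0, 0.003, -1.0]]
contact_force: [0.5, 0.7, -0.6]
grip_width: 85.4
```

```bash
python3 st.py
```

```text
t 27.2 pos [616.8 -42.8 111.3] yaw -0.3 F [ 0.5  0.7 -0.6] w 85.4 j [  9.7  51.3 -19.1  81.3  19.5  50.7 -15.4]
```

Emit:
move_arm --increments '[100, 0, 0, 0, 0, 100, -0.5, 0.5, -25, 0, 100, 0, 0, -20, 0, 100, 0, 0, -13, 0, 100, 0, 0, 0, 0]'

```text
clock: 27.7
eef_pos: [614.7, -36.5, 52.1]
ee_rot: [[1.0, 0.001, -0.002], [0.001, -1.0, 0.0], [-0.002, -0.0, -1.0]]
contact_force: [0.7, -0.2, 0.5]
grip_width: 85.7
```

Emit:
move_arm --increments '[70, 2, -0.5, 0.5, 0, 50, 0, 0, 0, 0, 42, 0, 0, 0, 0, 35, 0, 0, 0, 0, 28, 0, 0, 0, 0, 21, 0, 0, 0, 0, 14, 0, 0, 0, 0, 7, 0, 0, 0, 0, 0, 0, 0, 0, 0, 0, 0, 0, 0, 0]'

```text
clock: 28.7
eef_pos: [618.9, -37.7, 54.9]
ee_rot: [[1.0, 0.0, 0.003], [0.0, -1.0, 0.0], [0.003, -0.0, -1.0]]
contact_force: [3.0, -0.1, 8.4]
grip_width: 7.1
```

Emit:
move_arm --increments '[0, 0, 0, 0, 0, 0, 0, 0, 0, 0, 0, 0, 0, 10, 0, 0, 0, 0, 20, 0, 0, 0, 0, 35, 0, 0, 0, 0, 35, 0, 0, 0, 0, 30, 0, 0, 0, 0, 0, 8.5, 0, 0, 0, 0, 8.5, 0, 0, 0, 0, 8.5]'

```text
clock: 29.7
eef_pos: [617.3, -37.9, 184.6]
ee_rot: [[0.9, 0.436, -0.0], [0.436, -0.9, -0.0], [-0.0, 0.0, -1.0]]
contact_force: [0.5, 0.4, -2.2]
grip_width: 6.8
```

Emit:
move_arm --increments '[0, 0, 0, 0, 8.5, 0, 0, 0, 0, 8.5, 0, 0, 0, 0, 8.5, 0, 0, 0, 0, 8.5, 0, 0, 0, 0, 8.5, 0, 0, 0, 0, 8.5, 0, 0, 0, 0, 8.5, 0, 0, 0, 0, 8.5, 0, 0, 0, 0, 8.5, 0, 0, 0, 0, 8.5]'

```text
clock: 30.7
eef_pos: [617.3, -38.1, 184.4]
ee_rot: [[-0.356, 0.934, -0.0], [0.934, 0.356, -0.001], [-0.0, -0.001, -1.0]]
contact_force: [0.1, 0.3, -0.7]
grip_width: 7.3
```

Emit:
move_arm --increments '[0, 0, 0, 0, 8.5, 0, 0, 0, 0, 8.5, 0, 0, 0, 0, 8.5, 0, 0, 0, 0, 8.5, 0, 0, 0, 0, 8.5, 0, 0, 0, 0, 8.5, 0, 0, 0, 0, 8.5, 0, 0, 0, 0, 8.5, 0, 0, 0, 0, 1.5, 0, 0, 0, 0, 0]'

```text
clock: 31.7
eef_pos: [617.4, -38.0, 184.1]
ee_rot: [[-1.0, 0.003, -0.0], [0.003, 1.0, -0.0], [0.0, -0.0, -1.0]]
contact_force: [0.2, -0.5, -1.0]
grip_width: 6.8
```

```bash
python3 st.py; python3 red.py t3
```

```text
t 31.7 pos [617.4 -38.  184.1] yaw 179.8 F [ 0.2 -0.5 -1. ] w 6.8 j [ 25.8  56.8 -64.9  75.6  50.7  78.  142. ]
(304, 259) red px 144 blue px 88 [(array([304.1, 260.8]), array([295, 251,  19,  20, 146]))]
```

```bash
python3 - <<'E'
from h import *
t=imaging.camera("top");s=imaging.camera("scene")
cv2.imwrite("pics/c2.png",np.hstack([cv2.resize(s[190:440,10:360],(490,350)),cv2.resize(t[180:430,400:600],(280,350))]))
h=cv2.cvtColor(t,cv2.COLOR_BGR2HSV);m=cv2.inRange(h[180:330,420:560],(108,120,30),(128,255,255))
c=max(cv2.findContours(m,0,2)[0],key=cv2.contourArea)+np.array([420,180]);r=cv2.minAreaRect(c);print(r)
for p in cv2.boxPoints(r): print(p,onz("top",*p,65)[:2])
h=cv2.cvtColor(s,cv2.COLOR_BGR2HSV);m=cv2.inRange(h[280:420,10:170],(108,120,30),(128,255,255))
c=max(cv2.findContours(m,0,2)[0],key=cv2.contourArea)+np.array([10,280]);print(cv2.approxPolyDP(cv2.convexHull(c),4,True)[:,0].tolist())
E
```

```text
((487.5032958984375, 247.2344512939453), (77.13739776611328, 55.613983154296875), 75.17352294921875)
[450.7527  217.06549] [ 559.99053964 -339.05656012]
[504.515   202.83429] [ 596.19398804 -482.28304746]
[524.2539 277.4034] [ 400.1357895  -525.55326129]
[470.49158 291.6346 ] [ 365.0970993  -383.75716056]
[[98, 288], [147, 347], [154, 367], [73, 419], [18, 332]]
```

View pics/c2.png

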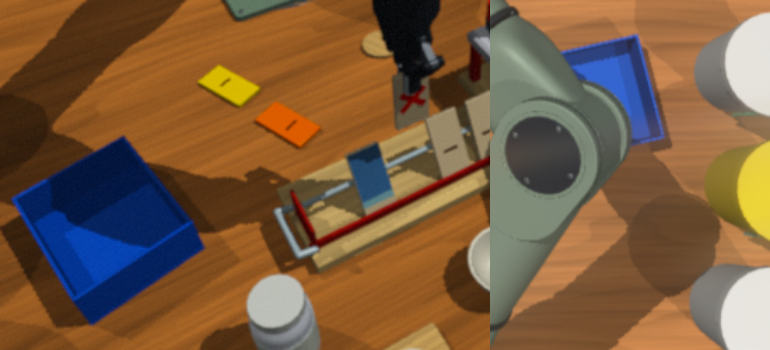

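```bash
python3 - <<'E'
from h import *
p=[onz("scene",*q,65)[:2] for q in((19,331.5),(98.5,288),(149,348))]
for q in p: print(q)
print("centre",(p[0]+p[2])/2, np.linalg.norm(p[1]-p[0]),np.linalg.norm(p[2]-p[1]))
o=[onz("top",*q,65)[:2] for q in((444,216.5),(504.5,206),(525,278.5),(464,294))]
t0=cv2.imread("pics/top0.png");h=cv2.cvtColor(t0,cv2.COLOR_BGR2HSV);m=cv2.inRange(h[180:330,420:545],(108,120,30),(128,255,255))
c=max(cv2.findContours(m,0,2)[0],key=cv2.contourArea)+np.array([420,180]);r=cv2.minAreaRect(c);print(r,onz("top",*r[0],60))
E
```

```text
[ 397.21112943 -525.78429045]
[ 366.84374457 -372.84223792]
[ 556.95367847 -327.83829828]
centre [ 477.08240395 -426.81129436] 155.9277059875972 195.36412554543827
((482.7941589355469, 248.176513671875), (76.39871978759766, 65.484619140625), 75.96376037597656) [ 477.76691552 -421.77536879   60.        ]
```

Emit:
move_arm --increments '[0, -5, -19, 0, -8.4, 0, -5, -19, 0, -8.4, 0, -5, -19, 0, -8.4, 0, -5, -19, 0, -8.4, 0, -5, -19, 0, -8.4, 0, -5, -19, 0, -8.4, 0, -5, -19, 0, -8.4, 0, -5, -19, 0, -8.4, 0, -5, -19, 0, -8.4, 0, -5, -19, 0, -8.4]'

```text
clock: 32.85
eef_pos: [567.3, -228.6, 184.2]
ee_rot: [[-0.097, 0.995, 0.0], [0.995, 0.097, -0.0], [-0.0, 0.0, -1.0]]
contact_force: [-0.4, 0.7, -1.2]
grip_width: 7.2
```

Emit:
move_arm --increments '[0, -5, -19, 0, -8.4, 0, -5, -19, 0, -8.4, 0, -5, -19, 0, -8.4, 0, -5, -19, 0, -8.4, 0, -5, -19, 0, -8.4, 0, -5, -19, 0, -8.4, 0, -5, -19, 0, -8.4, 0, -5, -19, 0, -8.4, 0, -5, -19, 0, -8.4, 0, -5, -16, 0, -7]'

```text
clock: 33.85
eef_pos: [517.2, -415.8, 184.2]
ee_rot: [[0.975, 0.224, 0.0], [0.224, -0.975, -0.0], [-0.0, 0.0, -1.0]]
contact_force: [0.1, -0.3, -1.0]
grip_width: 7.4
```

Emit:
move_arm --increments '[0, 0, 0, 0, 0, 0, 0, 0, 0, 0]'

```text
clock: 34.05
eef_pos: [517.7, -414.3, 184.0]
ee_rot: [[0.972, 0.233, 0.0], [0.233, -0.972, 0.0], [0.0, -0.0, -1.0]]
contact_force: [-0.1, 0.9, -0.8]
grip_width: 6.8
```

```bash
python3 st.py; python3 - <<'E'
from h import *
s=imaging.camera("scene")
h=cv2.cvtColor(s,cv2.COLOR_BGR2HSV);m=cv2.inRange(h[240:440,0:220],(108,120,30),(128,255,255))
c=max(cv2.findContours(m,0,2)[0],key=cv2.contourArea)+np.array([0,240]);print(cv2.approxPolyDP(cv2.convexHull(c),4,True)[:,0].tolist())
E
```

```text
t 34.05 pos [ 517.7 -414.3  184. ] yaw 13.5 F [-0.1  0.9 -0.8] w 6.8 j [ 47.   51.9 -28.5  64.6  23.7  68.9  32.9]
[[98, 288], [146, 347], [154, 367], [75, 421], [19, 331]]
```

Tub unchanged. Lower the tile to near the floor.

Emit:
move_arm --increments '[0, 0, 0, -35, 0, 0, 0, 0, -35, 0, 0, 0, 0, -35, 0, 0, 0, 0, -22, 0, 0, 0, 0, -8, 0, 0, 0, 0, -4, 0, 0, 0, 0, -2, 0, 0, 0, 0, 0, 0]'

```text
clock: 34.9
eef_pos: [518.0, -414.9, 43.9]
ee_rot: [[0.973, 0.232, 0.001], [0.232, -0.973, -0.001], [0.001, 0.001, -1.0]]
contact_force: [0.5, -0.6, -0.2]
grip_width: 7.1
```

```bash
python3 st.py
```

```text
t 34.9 pos [ 518.  -414.9   43.9] yaw 13.4 F [ 0.5 -0.6 -0.2] w 7.1 j [ 46.5  61.  -25.6  72.6  28.4  52.6  28.7]
```

Emit:
move_arm --increments '[0, 0, 0, -1.5, 0, 0, 0, 0, -1.5, 0, 42, 0, 0, 0, 0, 42, 0, 0, 0, 0, 42, -6, -1.5, 0, 0, 42, -6, -1.5, 0, 0, 42, -6, -1.5, 0, 0, 42, -6, -1.5, 0, 0, 42, -6, -1.5, 0, 0, 42, 0, 0, 0, 0]'

```text
clock: 35.9
eef_pos: [486.5, -422.9, 40.0]
ee_rot: [[0.973, 0.231, -0.001], [0.231, -0.973, -0.0], [-0.001, 0.0, -1.0]]
contact_force: [-0.0, 0.1, -0.0]
grip_width: 35.7
```

Emit:
move_arm --increments '[60, -6, -1.5, 0, 0, 80, -6, -1.5, 0, 0, 100, 0, 0, 0, 0, 100, 0, 0, 20, 0, 100, 0, 0, 40, 0, 100, 0, 0, 50, 0, 100, 0, 0, 20, 0]'

```text
clock: 36.6
eef_pos: [476.7, -425.7, 174.3]
ee_rot: [[0.973, 0.232, 0.004], [0.232, -0.973, -0.003], [0.003, 0.003, -1.0]]
contact_force: [-0.6, -1.0, -0.4]
grip_width: 85.4
```

```bash
python3 st.py;python3 - <<'E'
from h import *
a=imaging.camera("scene");cv2.imwrite("pics/u1.png",a)
print(blobs(a,(0,130,60),(6,255,255),(15,280,160,420),6)); print(blobs(a,(12,30,60),(25,140,255),(25,290,150,410),20))
h=cv2.cvtColor(a,cv2.COLOR_BGR2HSV);m=cv2.inRange(h[240:440,0:220],(100,120,30),(128,255,255))
c=max(cv2.findContours(m,0,2)[0],key=cv2.contourArea)+np.array([0,240]);print(cv2.approxPolyDP(cv2.convexHull(c),4,True)[:,0].tolist())
E
```

```text
t 36.6 pos [ 476.7 -425.7  174.3] yaw 13.4 F [-0.6 -1.  -0.4] w 85.4 j [ 51.2  49.9 -28.9  72.2  24.4  63.5  33.7]
[]
[(array([ 99.7, 365.7]), array([ 87, 356,  26,  20, 183]))]
[[98, 288], [146, 347], [154, 367], [75, 421], [19, 331]]
```

Emit:
move_arm --increments '[100, 14, 33, 0, -1.5, 100, 14, 33, 0, -1.5, 100, 14, 33, 0, -1.5, 100, 14, 33, 0, -1.5, 100, 14, 33, 0, -1.5, 100, 14, 33, 0, -1.5, 100, 14, 33, 0, -1.5, 100, 14, 33, 0, -1.5, 100, 14, 33, 0, -1.4, 100, 14, 29, 0, 0]'

```text
clock: 37.65
eef_pos: [616.0, -97.3, 169.8]
ee_rot: [[1.0, 0.0, -0.0], [0.0, -1.0, 0.0], [-0.0, -0.0, -1.0]]
contact_force: [-0.6, -1.0, -0.4]
grip_width: 85.2
```

Emit:
move_arm --increments '[100, 0, 0, 0, 0, 100, 0, 0, -30, 0, 100, 0, 0, -30, 0, 100, 0, 0, 0, 0]'

```text
clock: 38.05
eef_pos: [613.7, -99.6, 106.8]
ee_rot: [[1.0, 0.0, -0.005], [0.0, -1.0, 0.0], [-0.005, -0.0, -1.0]]
contact_force: [0.1, -0.5, 0.6]
grip_width: 85.6
```

```bash
python3 st.py;python3 - <<'E'
from h import *
a=shot("scene","c3.png",(0,200,400,440),2)
E
```

```text
t 38.05 pos [613.7 -99.6 106.8] yaw 0.0 F [ 0.1 -0.5  0.6] w 85.6 j [ 15.8  52.3 -20.9  80.2  21.1  51.7 -10.9]
```

View pics/c3.png

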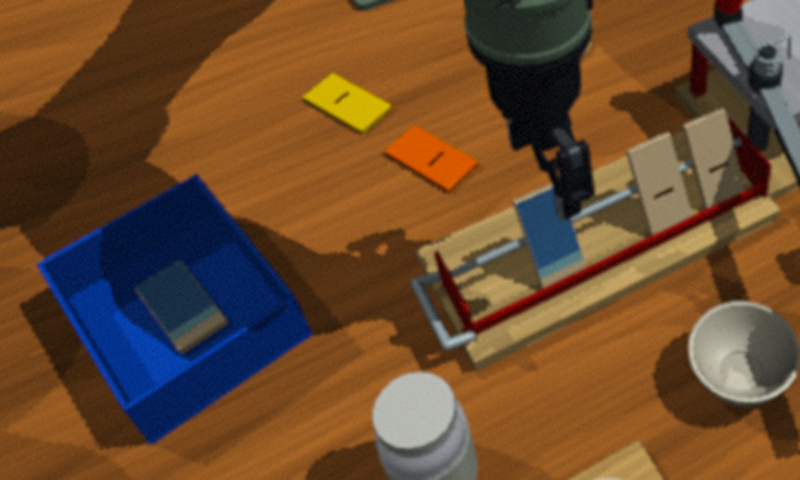

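Emit:
move_arm --increments '[100, 1.5, 0, -30, 0, 100, 0, 0, -17, 0, 100, 0, 0, -6, 0, 100, 0, 0, 0, 0, 100, 0, 0, 0, 0]'

```text
clock: 38.6
eef_pos: [617.8, -99.4, 58.5]
ee_rot: [[1.0, 0.0, 0.002], [0.0, -1.0, -0.0], [0.002, 0.0, -1.0]]
contact_force: [-0.7, 0.2, -0.1]
grip_width: 85.5
```

```bash
python3 st.py
```

```text
t 38.6 pos [617.8 -99.4  58.5] yaw 0.0 F [-0.7  0.2 -0.1] w 85.5 j [ 15.2  56.1 -19.6  81.8  22.8  46.  -12.3]
```

Emit:
move_arm --increments '[70, -0.5, 0, -5, 0, 50, 0, 0, 0, 0, 42, 0, 0, 0, 0, 35, 0, 0, 0, 0, 28, 0, 0, 0, 0, 21, 0, 0, 0, 0, 14, 0, 0, 0, 0, 7, 0, 0, 0, 0, 0, 0, 0, 0, 0, 0, 0, 0, 0, 0]'

```text
clock: 39.6
eef_pos: [616.7, -99.3, 52.1]
ee_rot: [[1.0, 0.0, 0.0], [0.0, -1.0, -0.0], [0.0, 0.0, -1.0]]
contact_force: [0.9, -0.3, 4.6]
grip_width: 7.4
```

Emit:
move_arm --increments '[0, 0, 0, 0, 0, 0, 0, 0, 0, 0, 0, 0, 0, 10, 0, 0, 0, 0, 20, 0, 0, 0, 0, 35, 0, 0, 0, 0, 35, 0, 0, 0, 0, 30, 0, 0, 0, 0, 0, 8.5, 0, 0, 0, 0, 8.5, 0, 0, 0, 0, 8.5]'

```text
clock: 40.6
eef_pos: [616.2, -99.3, 182.6]
ee_rot: [[0.9, 0.436, -0.0], [0.436, -0.9, -0.0], [-0.0, 0.0, -1.0]]
contact_force: [-0.3, -0.3, -1.2]
grip_width: 7.3
```

Emit:
move_arm --increments '[0, 0, 0, 0, 8.5, 0, 0, 0, 0, 8.5, 0, 0, 0, 0, 8.5, 0, 0, 0, 0, 8.5, 0, 0, 0, 0, 8.5, 0, 0, 0, 0, 8.5, 0, 0, 0, 0, 8.5, 0, 0, 0, 0, 8.5, 0, 0, 0, 0, 8.5, 0, 0, 0, 0, 8.5]'

```text
clock: 41.6
eef_pos: [616.2, -99.5, 182.4]
ee_rot: [[-0.356, 0.934, -0.0], [0.934, 0.356, -0.001], [-0.0, -0.001, -1.0]]
contact_force: [0.4, -0.2, -0.6]
grip_width: 6.9
```

Emit:
move_arm --increments '[0, 0, 0, 0, 8.5, 0, 0, 0, 0, 8.5, 0, 0, 0, 0, 8.5, 0, 0, 0, 0, 8.5, 0, 0, 0, 0, 8.5, 0, 0, 0, 0, 8.5, 0, 0, 0, 0, 8.5, 0, 0, 0, 0, 8.5, 0, 0, 0, 0, 1.5, 0, 0, 0, 0, 0]'

```text
clock: 42.6
eef_pos: [616.4, -99.4, 182.1]
ee_rot: [[-1.0, 0.003, -0.0], [0.003, 1.0, -0.0], [0.0, -0.0, -1.0]]
contact_force: [0.5, 0.6, -0.9]
grip_width: 7.2
```

```bash
python3 st.py; python3 red.py t4
```

```text
t 42.6 pos [616.4 -99.4 182.1] yaw 179.9 F [ 0.5  0.6 -0.9] w 7.2 j [ 31.3  57.7 -65.8  74.4  51.7  79.1 147.7]
(272, 273) red px 0 blue px 71 []
```

Emit:
move_arm --increments '[0, 10, 0, -20, 0, 0, 10, 0, -35, 0, 0, 0, 0, -35, 0, 0, 0, 0, -25, 0, 0, 0, 0, -8, 0, 0, 0, 0, -3, 0, 0, 0, 0, -2, 0, 0, 0, 0, 0, 0]'

```text
clock: 43.45
eef_pos: [636.9, -99.3, 55.0]
ee_rot: [[-1.0, 0.0, 0.001], [0.0, 1.0, -0.0], [-0.001, -0.0, -1.0]]
contact_force: [-0.1, 0.3, 0.0]
grip_width: 7.5
```

Emit:
move_arm --increments '[0, 0, 0, -1, 0, 0, 0, 0, -1, 0, 0, 0, 0, 0, 0]'

```text
clock: 43.75
eef_pos: [636.7, -99.4, 52.2]
ee_rot: [[-1.0, -0.0, 0.0], [-0.0, 1.0, -0.0], [-0.0, -0.0, -1.0]]
contact_force: [-0.3, -0.6, 0.3]
grip_width: 7.2
```

```bash
python3 st.py
```

```text
t 43.75 pos [636.7 -99.4  52.2] yaw -180.0 F [-0.3 -0.6  0.3] w 7.2 j [ 29.4  67.9 -61.   76.7  59.9  69.5 144.1]
```

Emit:
move_arm --increments '[0, 0, 0, -1, 0, 0, 0, 0, 0, 0]'

```text
clock: 43.95
eef_pos: [636.9, -99.3, 52.1]
ee_rot: [[-1.0, -0.0, 0.001], [-0.0, 1.0, -0.0], [-0.001, -0.0, -1.0]]
contact_force: [-1.9, -1.0, 13.9]
grip_width: 7.4
```

Contact. Release and lean it.

Emit:
move_arm --increments '[0, 0, 0, 0.7, 0, 42, 0, 0, 0, 0, 42, 0, 0, 0, 0, 42, 0, 0, 0, 0, 42, -4, 0, 0, 0, 42, -4, 0, 0, 0, 42, -4, 0, 0, 0, 42, -4, 0, 0, 0, 42, -4, 0, 0, 0, 42, -4, 0, 0, 0]'

```text
clock: 44.95
eef_pos: [612.2, -99.3, 51.7]
ee_rot: [[-1.0, -0.0, 0.0], [-0.0, 1.0, -0.0], [-0.0, -0.0, -1.0]]
contact_force: [0.2, 0.1, 0.2]
grip_width: 36.1
```

Emit:
move_arm --increments '[42, -4, 0, 0, 0, 42, -4, 0, 0, 0, 42, -4, 0, 0, 0, 42, -4, 0, 0, 0, 42, -3, 0, 0, 0, 42, 0, 0, 0, 0, 100, 0, 0, 0, 0, 100, 0, 0, 0, 0, 100, 0, 0, 0, 0, 100, 0, 0, 30, 0]'

```text
clock: 45.95
eef_pos: [592.2, -99.6, 79.3]
ee_rot: [[-1.0, -0.0, -0.004], [-0.0, 1.0, 0.0], [0.004, 0.0, -1.0]]
contact_force: [-0.3, -1.7, 0.8]
grip_width: 85.4
```

Emit:
move_arm --increments '[100, 0, 0, 40, 0, 100, 0, 0, 40, 0, 100, 0, 0, 40, -8.5, 100, 0, 0, 0, -8.5, 100, -10, 30, 0, -8.5, 100, -10, 30, 0, -8.5, 100, -10, 30, 0, -8.5, 100, -10, 30, 0, -8.5, 100, -10, 30, 0, -8.5, 100, -10, 30, 0, -8.5]'

```text
clock: 46.95
eef_pos: [533.1, 81.9, 201.8]
ee_rot: [[-0.369, 0.929, 0.0], [0.929, 0.369, 0.0], [-0.0, 0.0, -1.0]]
contact_force: [0.1, 1.6, 0.1]
grip_width: 85.5
```

```bash
python3 st.py;python3 - <<'E'
from h import *
a=shot("scene","d1.png",(200,140,460,335),3)
print("knob s",blobs(a,(0,150,90),(6,255,255),(350,180,385,225),6))
E
```

```text
t 46.95 pos [533.1  81.9 201.8] yaw 111.7 F [0.1 1.6 0.1] w 85.5 j [ 13.1  44.3 -50.8  91.9  37.7  62.3  63.8]
knob s [(array([365.8, 192. ]), array([359, 187,  13,  17, 109]))]
```

Emit:
move_arm --increments '[100, -4, 10, 0, -8.5, 100, -4, 10, 0, -8.5, 100, -4, 10, 0, -8.5, 100, -4, 10, 0, -8.5, 100, -4, 10, 0, -8.5, 100, -4, 10, 0, -8.5, 100, -4, 10, 0, -8.5, 100, -4, 10, 0, -8.5, 100, -4, 10, 0, -8.5, 100, -4, 9, 0, -8.5]'

```text
clock: 48.0
eef_pos: [493.4, 180.2, 201.7]
ee_rot: [[0.893, 0.45, -0.0], [0.45, -0.893, 0.0], [0.0, -0.0, -1.0]]
contact_force: [-0.3, 0.3, -0.0]
grip_width: 85.4
```

Emit:
move_arm --increments '[100, 0, 0, 0, -8.5, 100, 0, 0, 0, -8.5, 100, 0, 0, 0, -8.5, 100, 0, 0, 0, -1.2, 100, 0, 0, 0, 0]'

```text
clock: 48.5
eef_pos: [493.5, 179.8, 201.7]
ee_rot: [[1.0, 0.01, -0.0], [0.01, -1.0, -0.0], [-0.0, 0.0, -1.0]]
contact_force: [0.3, 0.6, -0.5]
grip_width: 85.1
```

```bash
python3 st.py;python3 - <<'E'
from h import *
a=shot("scene","d2.png",(200,150,460,345),3)
print("knob s",blobs(a,(0,150,90),(6,255,255),(350,180,385,225),6))
print(proj("scene",np.array([493,181,168.])))
k=cv2.imread("pics/scene0.png");print(proj("scene",np.array([582,262,182.])),"was at 422.6,197.5")
E
```

```text
t 48.5 pos [493.5 179.8 201.7] yaw 0.5 F [ 0.3  0.6 -0.5] w 85.1 j [-13.6  36.9 -18.   95.2  14.   50.1 -36.7]
knob s [(array([365.6, 192.1]), array([359, 187,  13,  17, 118]))]
(np.float64(364.80050219858833), np.float64(191.81410063190214))
(np.float64(423.0479945894467), np.float64(197.2451393559244)) was at 422.6,197.5
```

View pics/d2.png

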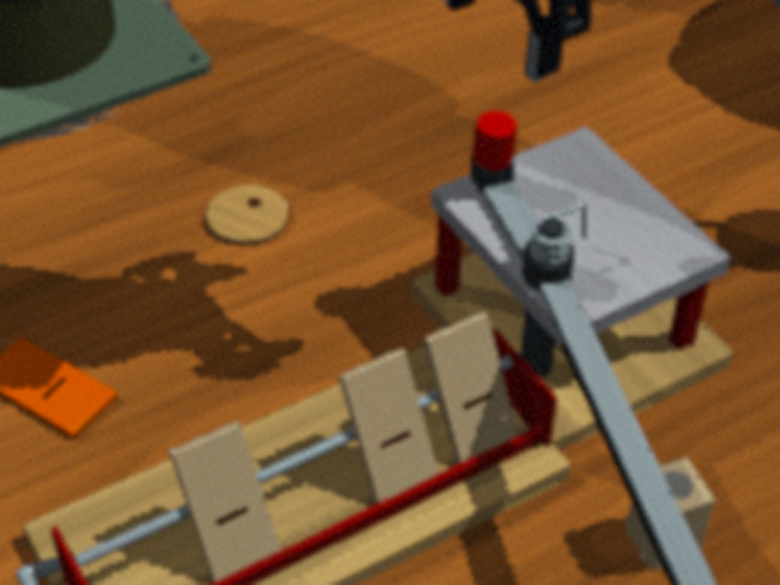

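Emit:
move_arm --increments '[100, 0, 1.5, -30, 0, 100, 0, 0, -25, 0, 100, 0, 0, -16, 0, 100, 0, 0, -8, 0, 100, 0, 0, 0, 0, 20, 0, 0, 0, 0, 20, 0, 0, 0, 0, 20, 0, 0, 0, 0, 20, 0, 0, 0, 0, 20, 0, 0, 0, 0]'

```text
clock: 49.55
eef_pos: [493.1, 181.4, 123.3]
ee_rot: [[1.0, 0.006, -0.001], [0.006, -1.0, 0.0], [-0.001, -0.0, -1.0]]
contact_force: [-5.8, -0.0, 12.1]
grip_width: 28.1
```

Emit:
move_arm --increments '[20, 0, 0, 0, 0, 20, 0, 0, 0, 0]'

```text
clock: 49.75
eef_pos: [493.1, 181.4, 123.3]
ee_rot: [[1.0, 0.006, -0.001], [0.006, -1.0, 0.0], [-0.001, -0.0, -1.0]]
contact_force: [-6.6, -0.5, 12.1]
grip_width: 27.9
```

```bash
python3 st.py
```

```text
t 49.75 pos [493.1 181.4 123.3] yaw 0.3 F [-6.6 -0.5 12.1] w 27.9 j [-15.3  43.2 -15.5 100.9  17.1  38.3 -40. ]
```

Emit:
move_arm --increments '[20, 0, 0, 3, 0, 20, 0, 0, 3, 0, 20, 0, 0, 3, 0, 20, 0, 0, 3, 0, 20, 0, 0, 3, 0, 20, 0, 0, 3, 0, 20, 0, 0, 0, 0]'

```text
clock: 50.45
eef_pos: [494.0, 182.2, 141.5]
ee_rot: [[1.0, 0.006, 0.001], [0.006, -1.0, 0.002], [0.001, -0.002, -1.0]]
contact_force: [-2.8, 6.2, 2.2]
grip_width: 28.0
```

```bash
python3 st.py; python3 - <<'E'
import numpy as np
a=np.radians(np.linspace(169.8,95.2,31));p=np.c_[592+100*np.cos(a),162.9+100*np.sin(a)]
d=np.diff(np.round(p*2)/2,axis=0);print(p[-1],d.tolist())
E
```

```text
t 50.45 pos [494.  182.2 141.5] yaw 0.3 F [-2.8  6.2  2.2] w 28.0 j [-14.9  41.7 -16.2  99.7  16.4  40.9 -39.3]
[582.93674198 262.48843986] [[1.0, 4.5], [1.0, 4.0], [1.0, 4.0], [1.5, 4.5], [1.5, 4.0], [2.0, 4.0], [2.0, 3.5], [2.0, 4.0], [2.0, 3.5], [2.5, 4.0], [2.5, 3.5], [3.0, 3.0], [3.0, 3.5], [3.0, 3.0], [3.0, 3.0], [3.0, 3.0], [3.5, 2.5], [3.5, 3.0], [3.5, 2.0], [4.0, 2.5], [3.5, 2.0], [4.0, 2.0], [4.0, 1.5], [4.0, 2.0], [4.0, 1.0], [4.5, 1.5], [4.0, 1.0], [4.5, 1.0], [4.0, 0.5], [4.5, 0.5]]
```

Emit:
move_arm --increments '[20, 1, 4.5, 0, 0, 20, 1, 4, 0, 0, 20, 1, 4, 0, 0, 20, 1.5, 4.5, 0, 0, 20, 1.5, 4, 0, 0, 20, 2, 4, 0, 0, 20, 2, 3.5, 0, 0, 20, 2, 4, 0, 0, 20, 2, 3.5, 0, 0, 20, 2.5, 4, 0, 0]'

```text
clock: 51.45
eef_pos: [510.5, 221.2, 140.7]
ee_rot: [[1.0, 0.005, 0.0], [0.005, -1.0, -0.0], [0.0, 0.0, -1.0]]
contact_force: [4.2, 0.9, 2.6]
grip_width: 28.1
```

```bash
python3 st.py; python3 - <<'E'
from h import *
s=readout.state()["eef_pos"];print(np.hypot(s[0]-592,s[1]-162.9),np.degrees(np.arctan2(s[1]-162.9,s[0]-592)))
a=imaging.camera("scene");u,v=map(int,proj("scene",np.array([s[0],s[1],170])));print(u,v,blobs(a,(0,150,60),(6,255,255),(u-20,v-25,u+20,v+25),6))
E
```

```text
t 51.45 pos [510.5 221.2 140.7] yaw 0.3 F [4.2 0.9 2.6] w 28.1 j [-18.4  43.9 -15.9  93.4  15.7  44.9 -41.1]
100.18548161326078 144.41588068729962
385 189 [(array([382.6, 187.6]), array([379, 178,  10,  21, 116]))]
```

Emit:
move_arm --increments '[20, 2.5, 3.5, 0, 0, 20, 3, 3, 0, 0, 20, 3, 3.5, 0, 0, 20, 3, 3, 0, 0, 20, 3, 3, 0, 0, 20, 3, 3, 0, 0, 20, 3.5, 2.5, 0, 0, 20, 3.5, 3, 0, 0, 20, 3.5, 2, 0, 0, 20, 4, 2.5, 0, 0]'

```text
clock: 52.5
eef_pos: [542.3, 250.1, 140.6]
ee_rot: [[1.0, 0.005, -0.0], [0.005, -1.0, -0.0], [-0.0, 0.0, -1.0]]
contact_force: [4.1, -2.1, -1.2]
grip_width: 28.1
```

Emit:
move_arm --increments '[20, 3.5, 2, 0, 0, 20, 4, 2, 0, 0, 20, 4, 1.5, 0, 0, 20, 4, 2, 0, 0, 20, 4, 1, 0, 0, 20, 4.5, 1.5, 0, 0, 20, 4, 1, 0, 0, 20, 3, 0.5, 0, 0, 20, 2, 0.5, 0, 0, 20, 1.5, 0, 0, 0]'

```text
clock: 53.5
eef_pos: [576.7, 262.0, 140.5]
ee_rot: [[1.0, 0.005, -0.001], [0.005, -1.0, -0.001], [-0.001, 0.001, -1.0]]
contact_force: [3.7, -3.7, -0.4]
grip_width: 27.8
```

```bash
python3 st.py
```

```text
t 53.5 pos [576.7 262.  140.5] yaw 0.3 F [ 3.7 -3.7 -0.4] w 27.8 j [-20.2  50.3 -16.1  75.8  15.   55.9 -38.8]
```

Emit:
move_arm --increments '[20, 1, -0.5, 0, 0, 20, 1, 0, 0, 0, 20, 1, 0, 0, 0, 20, 1, 0, 0, 0, 20, 0, 0, 0, 0]'

```text
clock: 54.0
eef_pos: [580.6, 261.8, 140.6]
ee_rot: [[1.0, 0.006, -0.0], [0.006, -1.0, 0.0], [-0.0, -0.0, -1.0]]
contact_force: [1.8, -2.6, -2.0]
grip_width: 27.8
```

Emit:
move_arm --increments '[20, 1, 0, 0, 0, 20, 1, 0, 0, 0, 20, 0, 0, 0, 0]'

```text
clock: 54.3
eef_pos: [582.4, 261.8, 140.7]
ee_rot: [[1.0, 0.006, -0.0], [0.006, -1.0, 0.0], [-0.0, -0.0, -1.0]]
contact_force: [1.4, -1.1, -0.6]
grip_width: 28.0
```

Emit:
move_arm --increments '[20, 1, 0, 0, 0, 20, 0, 0, 0, 0]'

```text
clock: 54.5
eef_pos: [583.2, 261.8, 140.6]
ee_rot: [[1.0, 0.006, -0.001], [0.006, -1.0, -0.0], [-0.001, 0.0, -1.0]]
contact_force: [-2.7, -0.8, 0.1]
grip_width: 27.5
```

Emit:
move_arm --increments '[20, 1, 0, 0, 0, 20, 0, 0, 0, 0]'

```text
clock: 54.7
eef_pos: [583.8, 261.8, 140.5]
ee_rot: [[1.0, 0.006, -0.002], [0.006, -1.0, -0.0], [-0.002, 0.0, -1.0]]
contact_force: [-5.3, -1.7, 0.7]
grip_width: 28.0
```

Emit:
move_arm --increments '[20, -1, 0, -2, 0, 20, 0, 0, -1.5, 0, 20, 0, 0, -1, 0, 20, 0, 0, 0, 0]'

```text
clock: 55.1
eef_pos: [583.6, 261.9, 136.7]
ee_rot: [[1.0, 0.006, 0.0], [0.006, -1.0, 0.0], [0.0, -0.0, -1.0]]
contact_force: [-4.7, -2.7, 9.9]
grip_width: 27.8
```

```bash
python3 st.py
```

```text
t 55.1 pos [583.6 261.9 136.7] yaw 0.3 F [-4.7 -2.7  9.9] w 27.8 j [-20.   51.1 -16.1  74.6  15.   56.3 -38.4]
```

Tip on the plate (+9.9 N). Release, rise and retreat.

Emit:
move_arm --increments '[60, 0, 0, 0.5, 0, 100, 0, 0, 0, 0, 100, 0, 0, 0, 0, 100, 0, 0, 0, 0, 100, 0, 0, 0, 0, 100, 0, 0, 20, 0, 100, 0, 0, 40, 0, 100, 0, 0, 40, 0, 100, 0, 0, 30, 0, 100, -20, -20, 0, 0]'

```text
clock: 56.1
eef_pos: [565.7, 244.2, 270.1]
ee_rot: [[1.0, 0.006, 0.006], [0.006, -1.0, 0.004], [0.006, -0.004, -1.0]]
contact_force: [1.4, 0.6, -1.1]
grip_width: 85.8
```

Emit:
move_arm --increments '[100, -20, -40, 0, 0, 100, -20, -40, 0, 0, 100, -20, -40, 0, 0, 100, -10, -40, 0, 0, 100, 0, -40, 0, 0, 100, 0, -40, 0, 0, 100, 0, -40, 0, 0, 100, 0, -40, 0, 0, 100, 0, -40, 0, 0, 100, 0, 0, 0, 0]'

```text
clock: 57.1
eef_pos: [492.9, -123.6, 266.4]
ee_rot: [[1.0, -0.001, -0.001], [-0.001, -1.0, -0.002], [-0.001, 0.002, -1.0]]
contact_force: [-0.3, 0.6, 0.2]
grip_width: 85.7
```

```bash
python3 st.py; python3 - <<'E'
from h import *
a=imaging.camera("scene");t=imaging.camera("top")
cv2.imwrite("pics/f.png",np.vstack([cv2.resize(a[150:420,0:460],(766,450),interpolation=2)[:,:],cv2.resize(t[160:212,200:420],(766,150),interpolation=2)]))
print("knob",blobs(a,(0,150,90),(6,255,255),(405,185,440,225)),"was 422.6,197.5 bbox 416,192,14,18; top",blobs(t,(0,150,90),(6,255,255),(195,185,235,225)))
E
```

```text
t 57.1 pos [ 492.9 -123.6  266.4] yaw -0.1 F [-0.3  0.6  0.2] w 85.7 j [ 21.5  31.2 -19.6  92.2  11.8  58.7  -1.7]
knob [(array([423.7, 197.6]), array([417, 193,  14,  10, 108]))] was 422.6,197.5 bbox 416,192,14,18; top [(array([212.6, 203. ]), array([207, 198,  13,  12, 115]))]
```

View pics/f.png

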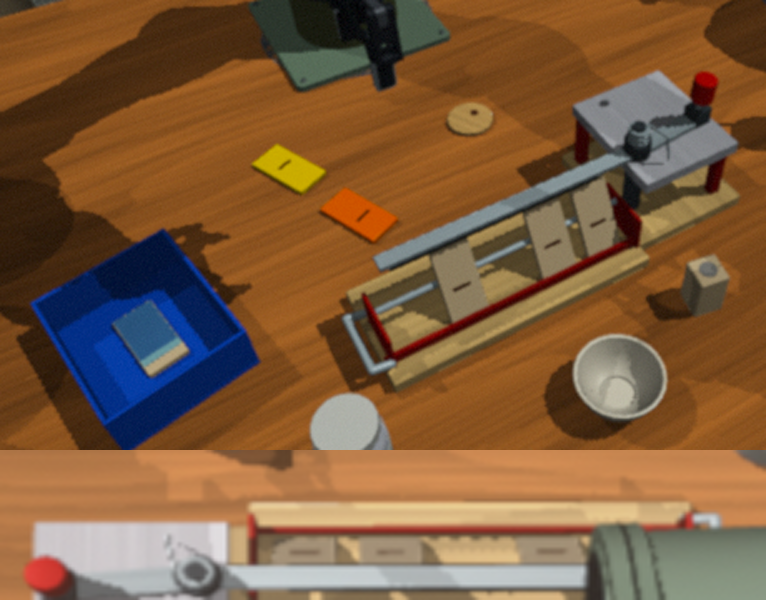

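```bash
python3 - <<'E'
from h import *
a=imaging.camera("scene");o=cv2.imread("pics/scene0.png")
g=lambda i,r:cv2.cvtColor(i[r[1]:r[3],r[0]:r[2]],cv2.COLOR_BGR2GRAY).astype(np.float32)
for n,r in(("bar end",(220,285,275,315)),("bar mid",(290,250,350,285)),("boss",(405,208,432,228)),("bowl",(335,345,410,410)),("prop",(405,298,445,345)),("jar",(180,380,245,460)),("toolpot",(460,165,515,245)),("tub",(10,280,165,420))):
    print(n,np.round(cv2.phaseCorrelate(g(o,r),g(a,r)),2).tolist() if 0 else cv2.phaseCorrelate(g(o,r),g(a,r)))
E
```

```text
bar end ((-0.13958899492111598, -0.10958725896791321), 0.6599965540568034)
bar mid ((-0.45325502423849784, -0.35473382079648275), 0.65589161934676)
boss ((1.086134079028362, -0.11225245292404651), 0.9330561743842231)
bowl ((0.5147239611273875, 0.04227578669228649), 0.9358780235714382)
prop ((0.19530194336061513, -0.16064664013164887), 0.7336457771559556)
jar ((-0.005422769403224947, -0.05712523043688833), 1.012460312081708)
toolpot ((0.00040465359069585816, -0.0021143448150837685), 0.9514558937152227)
tub ((0.10452781086033269, -0.09301908924813063), 0.38854112525781)
```

```bash
python3 -c "
from bench import order
print(order.job_done())"
```

```text
the job is handed in; nothing more can be done
None
```

The job is done and handed in at about 57 s on the robot's clock, well under the 210 s limit. `job_done()` reports no verdict, so what follows rests on my own checks.

- **Keeper opened:** I swung it open by the red knob and dropped the pin in the plate's hole. It stayed open by itself while I worked.
- **Tiles:** There were four. I lifted each one out, turned it half round and looked at its underside. The three without a cross are back in their places, leaning with undersides showing.
- **Red cross:** It was on the tile in the middle place. That tile now lies flat in the blue tub, glazed side up.
- **Keeper closed:** I drew the pin up and let the keeper back slowly until the force reversed at the stop. Then I stood the pin on the plate in the boss and let go.

**Last checks:**
- The far end of the keeper bar is within 0.2 px of where it started, so I take it as fully shut.
- The jar, toolpot and prop have not visibly moved, and neither has the tub, though its image match was weak.

**Checks that disagreed:**
- The fingertips stood about 23 mm higher than the reported TCP. My first grasp at the knob missed because of this, and I corrected for it from then on.
- The knob now sits about 1 px, or 2–3 mm, from its starting point. A pin leaning in the bore's slack would explain that.
- The bowl showed an apparent shift of 0.5 px, which I put down to changed shadows. The robot never came near it.

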